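# Turn a clamp-bar screw home with the flat driver

### The arm

A 6-joint arm with a two-finger parallel gripper is mounted at the origin on the work surface; the furniture and walls round the work are solid. World frame = base frame: x ahead of the robot, y to its left, z up, the work surface at z = 0. Lengths are in m, angles in rad, forces in N, time in s.
With the tool pointing down it reaches from about 0.375 to 0.9 m from the base axis. Payload 3.1 kg.
Tool frame: the origin (TCP) lies at the very end of the fingers, on their centre line; the grasp point (between the pads) lies 19 mm behind it; y points along the fingers, x is the direction in which the jaws open and shut, and the axes are right-handed (so a half turn about y gives the same grasp; the last joint's range is limited). The gripper opens to 87 mm and grips with 3 to 60 N. Pads are 19 mm wide; open, the fingers measure 117 mm over their backs; the gripper's body (75 mm by 190 mm) begins 51 mm behind the grasp point.
Start: joints at [0.971, 0.527, 1.433, -0, 1.181, -0.178], TCP at [0.256, 0.57, 0.185] pointing down, gripper open.
Joint ranges: [-3.08, 3.08], [-0.75, 2.2], [0.22, 2.44], [-1.43, 4.57], [0, 2.65], [-2.85, 2.85]. Speed limits (rad/s): [2.79, 2.79, 3.14, 3.14, 3.14, 3.14].

### API

Orientations are given as a unit quaternion [x, y, z, w].
In Python, from rig import robot gives the robot as it stands.
- The arm moves only by the shell command python3 -m creep 'ROWS' [FORCE]. ROWS is JSON, a list of rows, each a list of 3 entries, a list of its own where there are three numbers: the shift along the tool's x, y, z in mm, then the turn about the tool's y in rad, then the opening, from 0 (shut) to 1 (fully open). A call has 1 to 8 rows; each row shifts and turns the commanded pose from where the row before left it, along the tool's axes as they then stand; what a row does not reach is not made up. A row lasts 1/10 s, in which the tool goes at most 50 mm and 8.59 degrees, less where a joint would pass 70% of its speed; a pose out of reach is approached as far as the arm can. A call with a gripper value outside its range is refused whole. The fingers move at their own pace and stop on an object; FORCE is the grip in N (left out, the last holds). Time passes only in rows, so rows that do not move let the fingers close. It gives the time, the measured TCP pose, the force and the opening at its end, in the units of the state.
- robot.get_obs(): the state, without advancing time (a new reading comes with each control period).
- robot.camera(name): name is "scene" or "top" or "wrist"; returns a dict with "pixels" (480x640x3 uint8, red, green, blue), "fx", "fy", "cx", "cy" (pixels), "position" and "rotation" of the camera in the world. Camera axes: x right, y up, looking along -z (the intrinsics and any distortion apply to the point x, -y, -z); pixel columns grow to the right and rows downward; lengths in m; the calibration is good to about 2 mm. A picture is of the moment at which its call begins. There is no depth.
- robot.hand_in(): hands the job in, once; it reports no verdict.
The state is a dict: "time": time; "q": joint angles; "joint_velocities": joint speeds; "joint_torque": joint torques, N m; "position": TCP position; "tool_rot": TCP orientation; "ft_force": force on the tool from outside, world axes, zero at the start; "moment": the same for the moment, N m; "grip_width": finger opening in m.
Only numpy, scipy, OpenCV 4.12 (cv2) and the standard library are available. Lean on these libraries where they do the work, as an engineer would, in place of code of your own. Each camera call takes 0.05 s, during which the arm holds its last target.

### The job

One of the two slotted screws on the glass-plate holder stands proud; how high it stands has to be felt or seen. Take the flat driver out of its stand, set its blade down into that screw's slot and, keeping it bearing on the slot's floor all the while but only lightly (about 5 to 10 N, there is glass below), turn the screw clockwise with it until it is fully home, without forcing it against its stop; then put the driver back upright in its stand, fully down, and let go. Leave the other screw and the things lying around alone.

Things in the scene. Friction and masses are not known exactly. Their poses are not given: they have to be found in the camera images.
- driver_handle (a point): Short flat-blade screwdriver, dark wooden handle, upright in its stand blade-down; 106 mm long, 0.1 to 0.17 kg. Point: centre of the handle, 81 mm above the blade tip. Handle 50 mm high, 30 mm along x, 24 mm along y (grip across y). Below it a 30 mm round collar, 6 mm thick, its underside 50 mm above the tip; then an 8 mm shaft. z points from tip to handle.
- driver_tip (a point): The centre of the driver's blade end; same axes as the handle. The blade is 14 mm wide along x and 3.8 mm thick along y, narrowing over the last 1.2 mm to 13 by 2.8 mm.
- stand: Wooden block 66 x 66 x 55 mm, fixed; origin at the centre of its underside, z up. A vertical hole of 19 mm diameter goes right through its middle; the driver stands in it with its collar resting on the block's top, the tip then 5 mm above the table.
- screw_foot (a point): Point on the holder's base (14 mm above the table) straight below the axis of the proud screw; axes as the holder's. The screw: steel head 27 mm across, a slot right across it, 5.3 mm wide, 5 mm deep, 0.8 mm lead-in. Packing of unknown height (0 to 16 mm) under the bar lifts bar and screw: when home, head and bar top are 14 to 30 mm above this point, at joint value 0 the head is 2.9 mm higher.
- screw (a joint): Turning of the proud screw in rad: 0 to 0.3 at first, grows clockwise from above, 1.45 at its hard stop (home, head flush with the bar). Seen from above the slot points 1.45 minus this value counter-clockwise from the holder's x: across the bar at first, along it when home. The head sinks 2 mm per rad; the blade must follow. It turns stiffly (0.07 N m).
- holder: Glass-plate holder, fixed: grey base 190 (x) x 214 (y) x 14 mm, glass plate in the middle, two aluminium clamp bars 170 x 42 x 14 mm along x at y = +83 and -83 mm on packing strips; the proud screw is in the middle of the +y bar, a like screw in the other bar is home already: leave it. Origin: centre of the underside.
- paperweight: Bystander: dark paper weight with a knob, 46 x 76 x 49 mm; origin at its underside.
- tape_ring: Bystander: brown tape roll lying flat, 94 mm across, 25 mm high; origin at its underside.
- notes: Bystander: yellow note block 70 x 70 x 24 mm; origin at its underside.
Things that resemble listed ones, but are neither listed nor needed, are in the scene too. Leave any blue or green look-alike of the stand alone.

How it is judged:
By the outcome, as a careful person would: the job done as asked, in the order asked, and still so for the second after the job is handed in, with the robot touching nothing.
It also fails if it takes over 61 s, if anything falls off the work surface, if the arm or the gripper's body presses on something with over 40 N, if the wrist force passes 120 N, or if a joint passes its speed limit or range.

## Working session

There is one attempt and no reset: what is moved stays moved. The work goes in short steps, Python scripts to look and compute and a shell command to move; the robot and the scene stay as the last step left them, time stands still between calls to the robot, and variables do not carry over. Pictures are saved under pics/ and viewed, and the job is handed in when it is done.

```bash
ls; mkdir -p pics
python3 - <<'E'
from rig import robot
import cv2
o=robot.get_obs(); print(o)
for n in ["scene","top","wrist"]:
    c=robot.camera(n); cv2.imwrite(f"pics/{n}0.png",c["pixels"][:,:,::-1]); print(n,{k:v for k,v in c.items() if k!="pixels"})
E
```

```text
pics
{'time': 0.0, 'q': array([ 9.70501158e-01,  5.28479745e-01,  1.43389125e+00, -1.03255598e-05,
        1.18139587e+00, -1.78519422e-01]), 'joint_velocities': array([-0.00114977,  0.00076838,  0.00083713,  0.00034521, -0.00031904,
       -0.00035082]), 'joint_torque': array([ 9.05679644e-05, -4.40043283e+01, -1.76596534e+01,  6.32844167e-02,
        5.84064180e-02, -1.71721636e-04]), 'position': array([0.25538569, 0.56955388, 0.1837669 ]), 'tool_rot': array([ 0.59388533,  0.38355166, -0.38496748, -0.59328609]), 'ft_force': array([-0.54704811, -0.13047236,  0.59290451]), 'moment': array([-0.0199707 ,  0.0278134 , -0.02692231]), 'grip_width': 0.0869853699083246}
scene {'fx': 601.0890142581306, 'fy': 601.0890142581306, 'cx': 322.1419630782075, 'cy': 236.01813581193852, 'position': array([ 0.06138946, -0.77350066,  0.80093283]), 'rotation': array([ 0.38515983, -0.12787702, -0.28049737,  0.86983941])}
top {'fx': 514.0452924036182, 'fy': 514.0452924036182, 'cx': 317.48625638777645, 'cy': 239.68986115520232, 'position': array([ 0.37072286, -0.11473413,  1.12011094]), 'rotation': array([-0.04798431,  0.05184939,  0.70540424, -0.70527583])}
wrist {'fx': 346.0899518846474, 'fy': 346.0899518846474, 'cx': 321.1477284813326, 'cy': 237.67495006673045, 'position': array([0.17878842, 0.60436468, 0.38361883]), 'rotation': array([-0.12937251, -0.08361404,  0.5366748 ,  0.82960931])}
```

View pics/scene0.png

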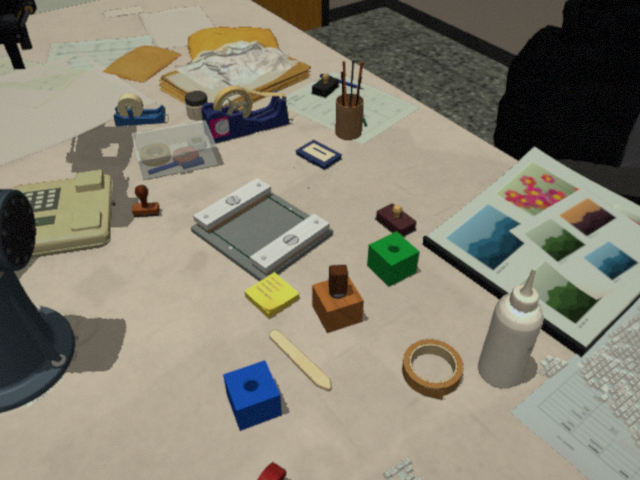

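View pics/top0.png

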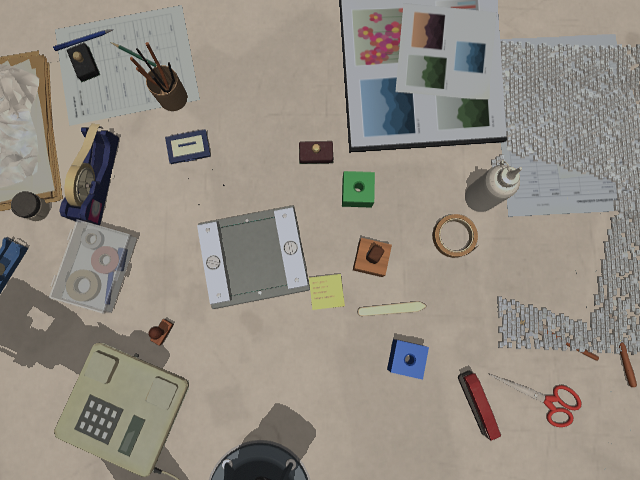

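View pics/wrist0.png

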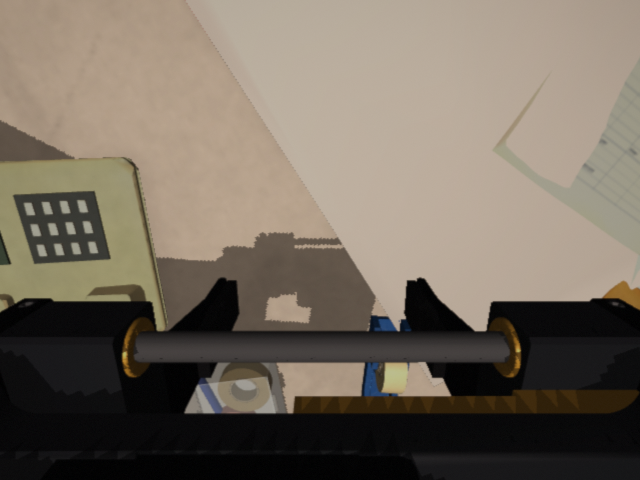

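The scene and top views show the holder around top pixel (253,256), the brown stand with the driver at (373,255), and the blue and green look-alikes to leave alone. Next I'll zoom in.

```bash
cat > h.py <<'E'
import numpy as np, cv2
from rig import robot
from scipy.spatial.transform import Rotation as R
def ray(c,px):
    p=np.atleast_2d(np.array(px,float))
    d=np.stack([(p[:,0]-c["cx"])/c["fx"],-(p[:,1]-c["cy"])/c["fy"],-np.ones(len(p))],1)
    return R.from_quat(c["rotation"]).apply(d)
def onz(c,px,z):
    d=ray(c,px); P=np.array(c["position"]); return P+d*((z-P[2])/d[:,2])[:,None]
def proj(c,X):
    v=R.from_quat(c["rotation"]).inv().apply(np.atleast_2d(X)-c["position"])
    return np.stack([c["cx"]+c["fx"]*v[:,0]/-v[:,2],c["cy"]+c["fy"]*-v[:,1]/-v[:,2]],1)
def tri(cs,pxs):
    A=np.zeros((3,3));b=np.zeros(3)
    for c,p in zip(cs,pxs):
        d=ray(c,p)[0];d/=np.linalg.norm(d);M=np.eye(3)-np.outer(d,d);A+=M;b+=M@np.array(c["position"])
    return np.linalg.solve(A,b)
def crop(c,x0,y0,x1,y1,s,name):
    cv2.imwrite(name,cv2.resize(c["pixels"][y0:y1,x0:x1,::-1],None,fx=s,fy=s,interpolation=cv2.INTER_CUBIC))
def st():
    o=robot.get_obs(); r=R.from_quat(o["tool_rot"]).as_matrix()
    print("t",round(o["time"],2),"p",o["position"].round(4),"x",r[:,0].round(3),"y",r[:,1].round(3),"z",r[:,2].round(3),"F",o["ft_force"].round(2),"M",o["moment"].round(3),"w",round(o["grip_width"],4),"q",o["q"].round(2))
    return o
E
python3 - <<'E'
from h import *
c=robot.camera("top"); s=robot.camera("scene")
crop(c,190,195,410,315,3.6,"pics/topc.png"); crop(s,180,170,430,340,3.2,"pics/scc.png")
st()
E
```

```text
t 0.25 p [0.2556 0.5699 0.1843] x [ 0.409  0.912 -0.001] y [-0.001 -0.001 -1.   ] z [-0.912  0.409  0.   ] F [ 0.37 -0.79 -0.45] M [-0.008  0.003  0.001] w 0.0873 q [ 0.97  0.53  1.43  0.    1.18 -0.18]
```

View pics/topc.png

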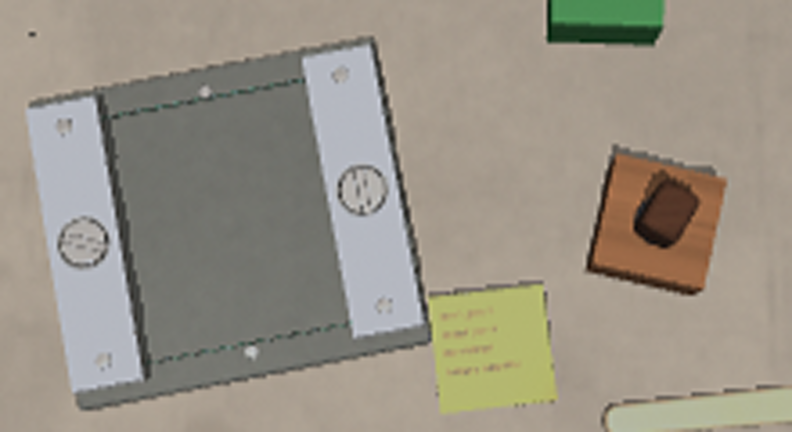

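View pics/scc.png

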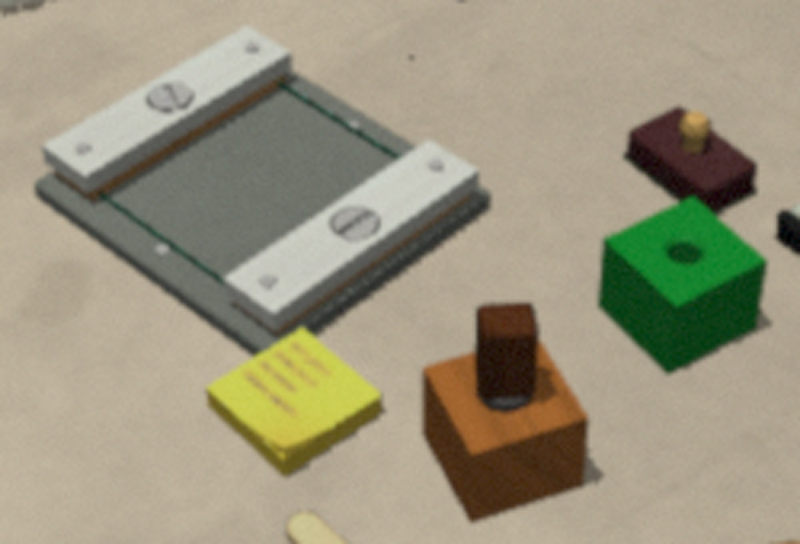

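Run:
```python
from h import *
t=robot.camera("top"); s=robot.camera("scene")
P=lambda u,v:(190+u/3.6,195+v/3.6); S=lambda u,v:(180+u/3.2,170+v/3.2)
a=tri([t,s],[P(83,242),S(170,97)]); b=tri([t,s],[P(361,190),S(356,223)])
print("proud",a,"other",b,np.linalg.norm((a-b)[:2]))
h=tri([t,s],[P(673,204),S(506,308)]); print("handle top",h)
# bar corner top points (left bar): far outer corners
for n,p,q in [("barL top-left",(28,103),(249,28)),("barL right?",(98,96),(291,57))]:
    print(n,tri([t,s],[P(*p),S(*q)]))
# stand top corners in top image, z=.055
cn=onz(t,[P(613,152),P(725,178),P(696,292),P(590,268)],.055);print(cn)
print(onz(t,[P(616,152),P(725,178),P(701,292),P(592,265)],.055).mean(0))
# stand orange mask
for nm,c in (("t",t),("s",s)):
    hsv=cv2.cvtColor(c["pixels"],cv2.COLOR_RGB2HSV)
    m=cv2.inRange(hsv,(5,120,40),(18,255,255)); 
    k,l,stt,ce=cv2.connectedComponentsWithStats(m)
    for i in range(1,k):
        if stt[i,4]>150: print(nm,stt[i],ce[i])
```

```text
proud [0.47689464 0.09972973 0.03747659] other [ 0.50864232 -0.06319386  0.03379949] 0.16598798989536837
handle top [ 0.48872414 -0.23666019  0.11614661]
barL top-left [0.55877378 0.13591435 0.03459774]
barL right? [0.56403019 0.09413505 0.03404887]
[[ 0.52747894 -0.21027917  0.055     ]
 [ 0.51222407 -0.27520067  0.055     ]
 [ 0.44598754 -0.25710458  0.055     ]
 [ 0.45984261 -0.19617397  0.055     ]]
[ 0.48681674 -0.23613998  0.055     ]
t [433 215  43  41 272] [447.33823529 230.33455882]
t [ 353  238   38   39 1000] [372.275 257.096]
t [149 319  23  26 322] [159.70807453 331.76086957]
t [619 343  18  44 293] [627.37201365 365.9556314 ]
s [ 253    0   69   31 1150] [296.04        11.46086957]
s [145  51  35  30 156] [163.45512821  64.32692308]
s [336  62  26  77 987] [348.27254306 114.21783181]
s [256  67  54  25 335] [285.38208955  81.57014925]
s [561 199  39  25 437] [579.92448513 211.22425629]
s [132 200  27  15 294] [144.91496599 208.45238095]
s [ 313  265   50   67 2094] [337.30038204 301.42454632]
s [ 403  340   60   59 1182] [431.14720812 373.51607445]
```

Run:
```python
from h import *
t=robot.camera("top"); s=robot.camera("scene")
crop(t,350,230,396,282,11,"pics/th.png")
print(proj(t,[[.488,-.236,.055],[.488,-.236,.111]]))
```

```text
[[372.84230544 255.960496  ]
 [376.01641202 252.85873919]]
```

View pics/th.png

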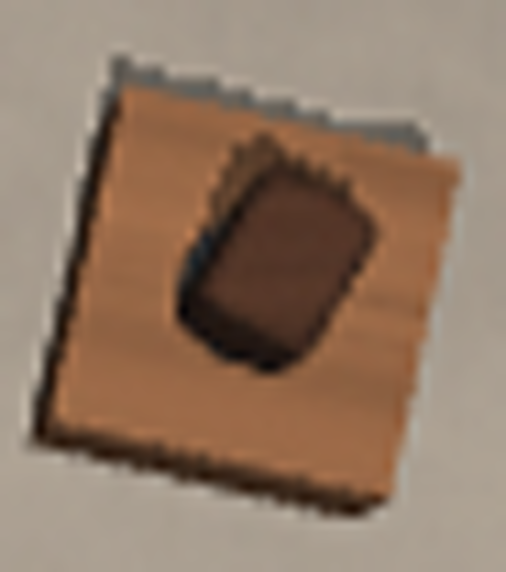

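Run:
```python
from h import *
w=robot.camera("wrist");o=st()
T=R.from_quat(o["tool_rot"])
print("campos tool",T.inv().apply(w["position"]-o["position"]))
print((T.inv()*R.from_quat(w["rotation"])).as_matrix().round(3))
for d in (0,.05,.1,.15):
  print(d,proj(w,o["position"]+T.apply([0,d,0])))
t=robot.camera("top");print(ray(t,[[t["cx"],t["cy"]]]))
```

```text
t 0.5 p [0.2558 0.5702 0.1847] x [ 0.409  0.912 -0.   ] y [-0. -0. -1.] z [-0.912  0.409  0.   ] F [ 0.3  -0.65  0.1 ] M [-0.012  0.002  0.016] w 0.0871 q [ 0.97  0.53  1.43  0.    1.18 -0.18]
campos tool [-8.63992167e-05 -1.99659848e-01  8.42235390e-02]
[[ 1.     0.001 -0.001]
 [-0.002  0.305 -0.952]
 [-0.001  0.952  0.305]]
0 [[320.84164121 268.7519733 ]]
0.05 [[320.7886252  243.11997019]]
0.1 [[320.75184164 225.33597872]]
0.15 [[320.72482522 212.27417327]]
[[ 0.14083291 -0.00546522 -0.99001829]]
```

```bash
python3 -m creep '[[[-30,0,-36],0,1],[[-30,0,-36],0,1],[[-30,0,-36],0,1],[[-30,0,-36],0,1],[[-30,0,-36],0,1],[[-30,0,-36],0,1],[[-30,0,-36],0,1],[[-30,0,-36],0,1]]'; python3 -m creep '[[[-33,0,-35],0,1],[[-33,0,-35],0,1],[[-32,0,-36],0,1],[[0,0,0],0,1]]'
python3 - <<'E'
from h import *
st(); w=robot.camera("wrist"); cv2.imwrite("pics/w1.png",w["pixels"][:,:,::-1])
E
```

```text
time: 1.35
position: [0.4211, 0.2317, 0.1851]
tool_rot: [0.594, 0.385, -0.384, -0.593]
ft_force: [0.4, -0.4, -0.2]
grip_width: 0.0872
time: 1.75
position: [0.4809, 0.0954, 0.1853]
tool_rot: [0.596, 0.383, -0.381, -0.593]
ft_force: [-0.2, 0.1, 0.1]
grip_width: 0.0868
t 1.75 p [0.4809 0.0954 0.1853] x [0.416 0.909 0.   ] y [ 0.004 -0.002 -1.   ] z [-0.909  0.416 -0.005] F [-0.16  0.09  0.14] M [-0.018 -0.008 -0.041] w 0.0868 q [-0.03  0.34  1.77 -0.    1.03 -1.17]
```

View pics/w1.png

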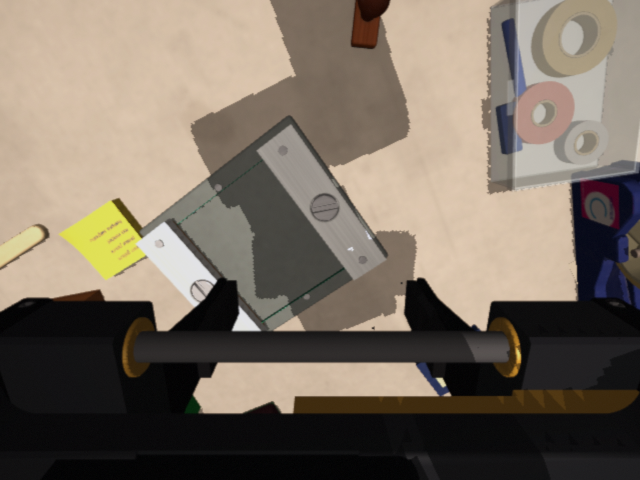

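The wrist view shows the proud screw at (325,208), with its slot across the bar. I'll zoom in on it.

Run:
```python
from h import *
w=robot.camera("wrist"); crop(w,300,185,350,231,12,"pics/w1c.png")
t=robot.camera("top"); crop(t,193,240,233,285,12,"pics/t1c.png")
s=robot.camera("scene"); crop(s,210,182,256,220,12,"pics/s1c.png")
```

```text
(no output)
```

View pics/w1c.png

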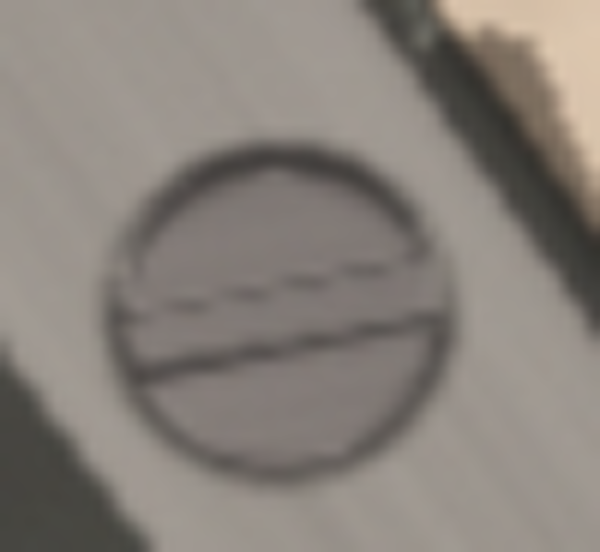

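View pics/t1c.png

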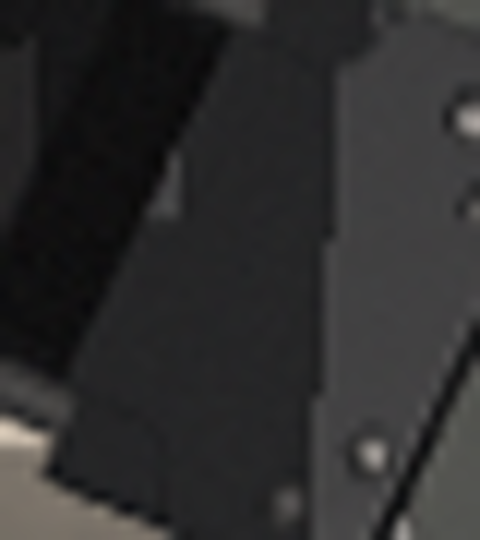

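View pics/s1c.png

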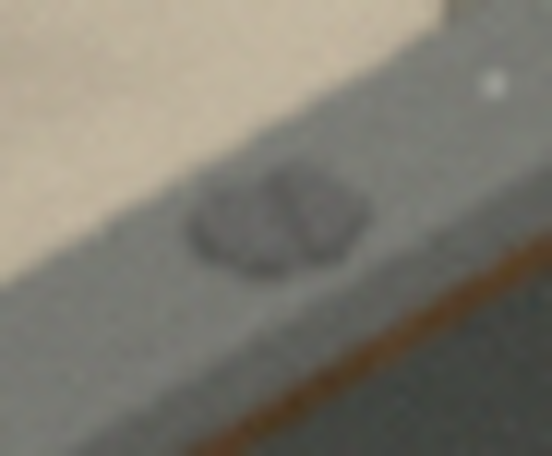

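Run:
```python
from h import *
w=robot.camera("wrist"); s=robot.camera("scene"); st()
W=lambda u,v:(300+(u+.5)/12-.5,185+(v+.5)/12-.5)
for z in (.034,.0375): print(z,onz(w,[W(290,319)],z), onz(s,[(232.4,199.8)],z))
print("tri",tri([w,s],[W(290,319),(232.4,199.8)]))
g=lambda a,b:(lambda P:np.degrees(np.arctan2(*(P[1]-P[0])[[1,0]])))(onz(w,[W(*a),W(*b)],.036))
print("slot ang",g((130,318),(425,265)),g((140,380),(445,318)))
full=lambda L:onz(w,L,.034)
# bar long edges (wrist full image)
P=full([(258,150),(355,276)]);d=P[1]-P[0];print("bar inner edge ang",np.degrees(np.arctan2(d[1],d[0])))
P=full([(291,123),(386,252)]);d=P[1]-P[0];print("bar outer",np.degrees(np.arctan2(d[1],d[0])))
```

```text
t 2.05 p [0.476  0.1019 0.1847] x [ 0.407  0.913 -0.   ] y [-0.001  0.    -1.   ] z [-0.913  0.407  0.001] F [0.68 0.35 0.13] M [-0.034  0.001 -0.029] w 0.0868 q [-0.02  0.34  1.77  0.    1.03 -1.17]
0.034 [[0.47628799 0.10471719 0.034     ]] [[0.47868866 0.10588713 0.034     ]]
0.0375 [[0.47552013 0.10502575 0.0375    ]] [[0.47678426 0.10187393 0.0375    ]]
tri [0.47701287 0.10455473 0.03514975]
slot ang 76.21415673159854 77.5978246954636
bar inner edge ang 12.21676073252513
bar outer 12.66718916069389
```

Run:
```python
from h import *
w=robot.camera("wrist"); st(); crop(w,300,190,350,236,12,"pics/w2c.png"); np.savez("w2.npz",**w)
```

```text
t 2.1 p [0.4761 0.102  0.1848] x [ 0.407  0.913 -0.   ] y [-0.  0. -1.] z [-0.913  0.407  0.   ] F [-0.27 -0.39 -0.05] M [ 0.007  0.032 -0.006] w 0.0871 q [-0.02  0.34  1.77  0.    1.03 -1.17]
```

View pics/w2c.png

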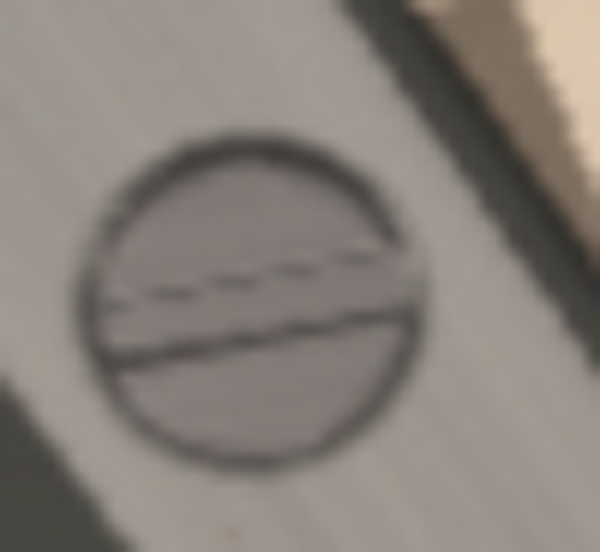

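Run:
```python
from h import *
w=dict(np.load("w2.npz")); s=robot.camera("scene")
W=lambda u,v:(300+(u+.5)/12-.5,190+(v+.5)/12-.5)
for z in (.034,.0375): print(z,onz(w,[W(256,308)],z), onz(s,[(232.4,199.8)],z))
print("tri",tri([w,s],[W(256,308),(232.4,199.8)]))
g=lambda a,b:(lambda P:np.degrees(np.arctan2(*(P[1]-P[0])[[1,0]])))(onz(w,[W(*a),W(*b)],.036))
print("slot ang",g((105,305),(370,255)),g((115,362),(405,312)))
print("bar",g((0,375),(125,545)),g((345,0),(590,345)))
```

```text
0.034 [[0.47904301 0.10079929 0.034     ]] [[0.47868866 0.10588713 0.034     ]]
0.0375 [[0.47824568 0.10115191 0.0375    ]] [[0.47678426 0.10187393 0.0375    ]]
tri [0.47737536 0.10139933 0.03793737]
slot ang 76.85547927265307 75.97486014769007
bar 10.611029447299446 11.401343642288841
```

```bash
python3 -m creep '[[[-44,0,-21],0,1],[[-44,0,-21],0,1],[[-44,0,-21],0,1],[[-44,0,-21],0,1],[[-44,0,-21],0,1],[[-44,0,-21],0,1],[[-43,0,-21],0,1],[[0,0,0],0.08,1]]'; python3 -m creep '[[[0,0,0],0.075,1],[[0,0,0],0,1],[[0,0,0],0,1],[[0,0,0],0,1]]'
python3 - <<'E'
from h import *
st(); w=robot.camera("wrist"); cv2.imwrite("pics/w3.png",w["pixels"][:,:,::-1]);np.savez("w3.npz",**w)
crop(w,270,180,370,270,8,"pics/w3c.png")
E
```

```text
time: 2.95
position: [0.487, -0.2459, 0.1851]
tool_rot: [0.612, 0.359, -0.358, -0.607]
ft_force: [0.0, 0.9, -0.3]
grip_width: 0.0872
time: 3.35
position: [0.4855, -0.2389, 0.1848]
tool_rot: [-0.621, -0.338, 0.338, 0.621]
ft_force: [1.3, -0.8, -0.3]
grip_width: 0.0869
t 3.35 p [ 0.4855 -0.2389  0.1848] x [ 0.543  0.84  -0.   ] y [-0.  0. -1.] z [-0.84   0.543  0.   ] F [ 1.31 -0.77 -0.28] M [ 0.017 -0.036 -0.033] w 0.0869 q [-0.66  0.41  1.64 -0.    1.08 -1.66]
```

View pics/w3c.png

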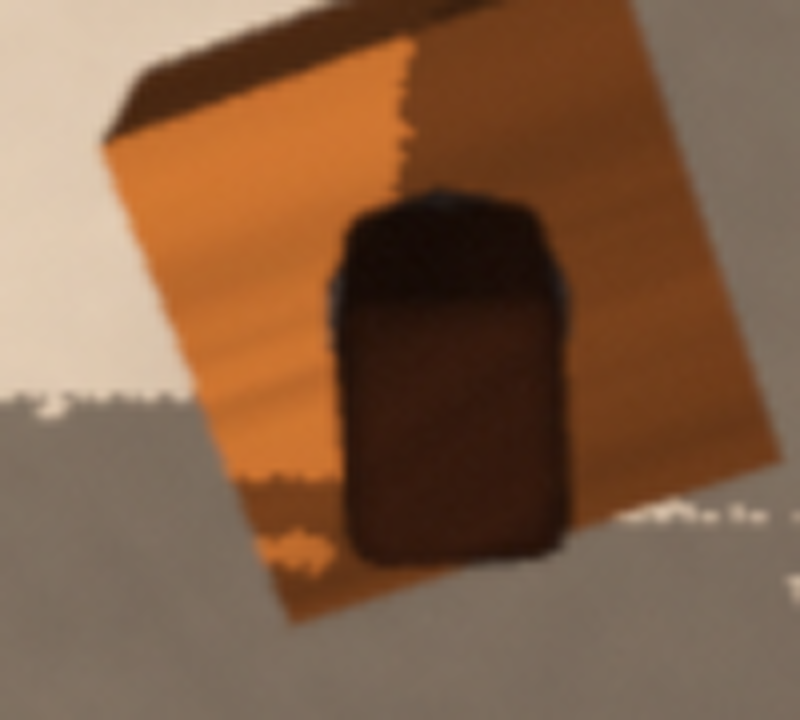

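Run:
```python
from h import *
w=dict(np.load("w3.npz"));o=st()
W=lambda u,v:(270+(u+.5)/8-.5,180+(v+.5)/8-.5)
P=onz(w,[W(343,305),W(562,305),W(570,562),W(352,562)],.111);print(P.round(4),P.mean(0))
d=(P[3]+P[2]-P[0]-P[1]);print("yaw",np.degrees(np.arctan2(-d[1],-d[0])), np.linalg.norm(d)/2, np.linalg.norm(P[1]-P[0]))
r=R.from_quat(o["tool_rot"]).inv().apply(P.mean(0)-o["position"]);print("tool frame mm",r*1000)
E=None
c=onz(w,[W(104,145),W(780,460),W(293,622)],.055); print(c.round(4),(c[1]+c[0]*0+0) , np.linalg.norm(c[1]-c[2]),np.linalg.norm(c[0]-c[2]), "ctr",(c[0]+c[1])/2)
```

```text
t 3.4 p [ 0.4856 -0.239   0.1848] x [ 0.544  0.839 -0.   ] y [ 0. -0. -1.] z [-0.839  0.544 -0.   ] F [-0.35  0.42  0.58] M [-0.015  0.022  0.039] w 0.0869 q [-0.66  0.41  1.64 -0.    1.08 -1.66]
[[ 0.4703 -0.237   0.111 ]
 [ 0.4824 -0.2183  0.111 ]
 [ 0.5064 -0.2323  0.111 ]
 [ 0.494  -0.2515  0.111 ]] [ 0.48826335 -0.23477273  0.111     ]
yaw 149.14825963257212 0.02780881423096085 0.02230421194798133
tool frame mm [5.02415188e+00 7.38450424e+01 4.93518843e-02]
[[ 0.4493 -0.2592  0.055 ]
 [ 0.528  -0.2111  0.055 ]
 [ 0.5129 -0.2742  0.055 ]] [ 0.52797627 -0.21114805  0.055     ] 0.0648165609906622 0.06526792871915803 ctr [ 0.48866103 -0.23516807  0.055     ]
```

```bash
python3 -m creep '[[[5,0,0],-0.037,1],[[0,30,0],0,1],[[0,40,0],0,1],[[0,30,0],0,1],[[0,13,0],0,1],[[0,5,0],0,1],[[0,0,0],0,1],[[0,0,0],0,1]]'
python3 - <<'E'
from h import *
st(); w=robot.camera("wrist"); crop(w,200,180,440,360,3.3,"pics/w4.png")
E
```

```text
time: 4.2
position: [0.4892, -0.2362, 0.068]
tool_rot: [0.616, 0.349, -0.348, -0.614]
ft_force: [-0.4, -1.0, 0.1]
grip_width: 0.0872
t 4.2 p [ 0.4892 -0.2362  0.068 ] x [ 0.514  0.858 -0.   ] y [ 0.002 -0.002 -1.   ] z [-0.858  0.514 -0.003] F [-0.38 -1.    0.13] M [-0.044 -0.017 -0.023] w 0.0872 q [-0.66  0.59  1.74  0.    0.81 -1.69]
```

View pics/w4.png

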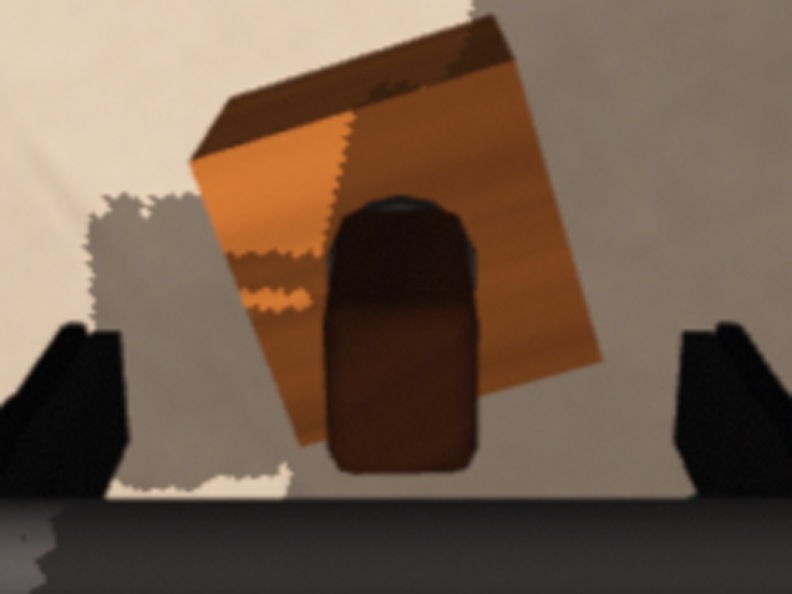

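```bash
python3 -m creep '[[[0,0,0],0,0.2],[[0,0,0],0,0.2],[[0,0,0],0,0.2],[[0,0,0],0,0.2],[[0,0,0],0,0.2],[[0,0,0],0,0.2],[[0,0,0],0,0.2],[[0,0,0],0,0.2]]' 40;  python3 - <<'E'
from h import *
st()
E
```

```text
time: 5.05
position: [0.4881, -0.2355, 0.0667]
tool_rot: [-0.615, -0.349, 0.349, 0.615]
ft_force: [0.1, -0.0, -0.1]
grip_width: 0.0312
t 5.05 p [ 0.4881 -0.2355  0.0667] x [0.514 0.858 0.   ] y [-0.  0. -1.] z [-0.858  0.514  0.   ] F [ 0.06 -0.02 -0.09] M [-0.034  0.064 -0.037] w 0.0312 q [-0.66  0.59  1.75 -0.    0.81 -1.69]
```

```bash
python3 -m creep '[[[0,0,0],0,0],[[0,0,0],0,0],[[0,0,0],0,0],[[0,0,0],0,0]]' 40;  python3 - <<'E'
from h import *
st()
E
```

```text
time: 5.45
position: [0.4881, -0.2355, 0.0667]
tool_rot: [-0.615, -0.349, 0.349, 0.615]
ft_force: [-0.8, 0.4, 0.2]
grip_width: 0.0234
t 5.45 p [ 0.4881 -0.2355  0.0667] x [0.514 0.858 0.   ] y [-0.  0. -1.] z [-0.858  0.514  0.   ] F [-0.76  0.36  0.19] M [ 0.004 -0.054  0.012] w 0.0234 q [-0.66  0.59  1.75  0.    0.81 -1.69]
```

```bash
python3 -m creep '[[[0,-5,0],0,0],[[0,-15,0],0,0],[[0,-20,0],0,0],[[0,-25,0],0,0],[[0,-15,0],0,0],[[0,0,0],0,0],[[0,0,0],0,0]]';  python3 - <<'E'
from h import *
st(); w=robot.camera("wrist"); crop(w,200,180,440,360,3.3,"pics/w5.png"); s=robot.camera("scene"); crop(s,280,150,440,270,5,"pics/s5.png")
E
```

```text
time: 6.15
position: [0.4879, -0.2354, 0.1467]
tool_rot: [0.615, 0.349, -0.349, -0.615]
ft_force: [0.7, -0.2, -1.4]
grip_width: 0.0234
t 6.15 p [ 0.4879 -0.2354  0.1467] x [ 0.514  0.858 -0.   ] y [ 0. -0. -1.] z [-0.858  0.514 -0.   ] F [ 0.74 -0.17 -1.43] M [-0.027  0.002  0.008] w 0.0234 q [-0.66  0.47  1.68 -0.    0.99 -1.69]
```

View pics/w5.png

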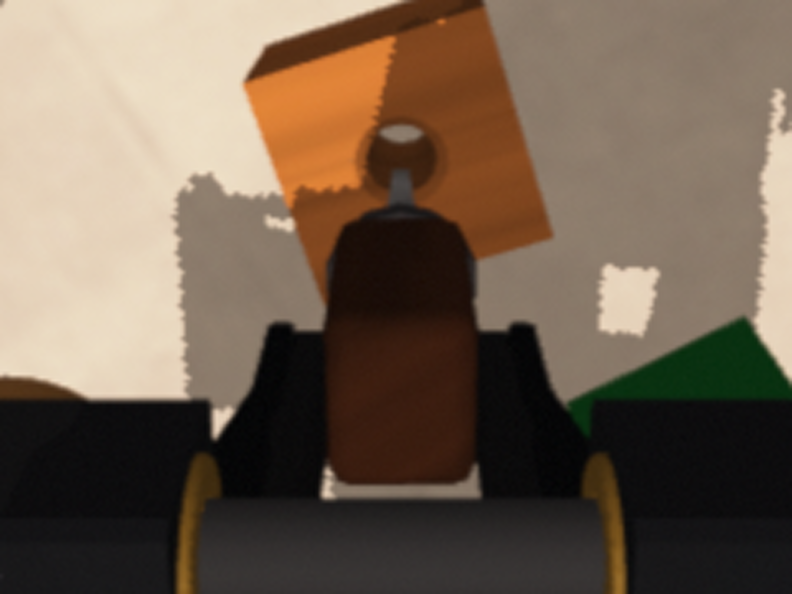

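View pics/s5.png

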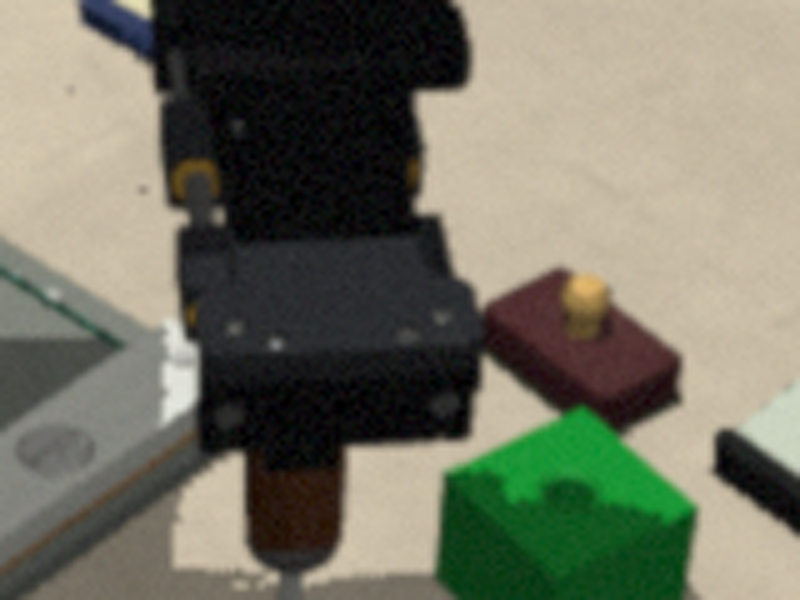

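```bash
python3 -m creep '[[[40.5,0,26],0,0],[[40.5,0,26],0,0],[[40.5,0,26],0,0],[[40.5,0,26],0,0],[[40.5,0,26],0,0],[[40.5,0,26],0,0],[[40.5,0,26],0,0],[[0,0,0],0.14,0]]'; python3 -m creep '[[[0,0,0],0.14,0],[[0,0,0],0.14,0],[[0,0,0],0.14,0],[[0,0,0],0.14,0],[[0,0,0],0.14,0],[[0,0,0],0.14,0],[[0,0,0],0.14,0],[[0,0,0],0.14,0]]';python3 -m creep '[[[0,0,0],0,0],[[0,0,0],0,0],[[0,0,0],0,0],[[0,0,0],0,0]]'
python3 - <<'E'
from h import *
st(); w=robot.camera("wrist"); crop(w,240,150,400,270,5,"pics/w6.png");np.savez("w6.npz",**w)
st()
E
```

```text
time: 7.05
position: [0.4753, 0.1067, 0.1456]
tool_rot: [-0.636, -0.305, 0.307, 0.639]
ft_force: [-0.9, -1.0, -2.4]
grip_width: 0.0237
time: 7.85
position: [0.4768, 0.1012, 0.1456]
tool_rot: [0.702, -0.084, 0.082, -0.702]
ft_force: [0.5, -0.1, -0.2]
grip_width: 0.0231
time: 8.25
position: [0.4775, 0.1012, 0.1465]
tool_rot: [0.703, -0.081, 0.08, -0.703]
ft_force: [0.2, 0.4, -1.6]
grip_width: 0.0233
t 8.25 p [0.4775 0.1012 0.1465] x [ 0.974 -0.226 -0.   ] y [-0. -0. -1.] z [ 0.226  0.974 -0.   ] F [ 0.24  0.38 -1.62] M [-0.069  0.046 -0.042] w 0.0233 q [-0.02  0.4   1.81 -0.    0.93  0.21]
t 8.3 p [0.4776 0.1012 0.1466] x [ 0.974 -0.226 -0.   ] y [-0.  0. -1.] z [ 0.226  0.974 -0.   ] F [ 0.45 -0.19 -1.01] M [-0.08   0.048  0.037] w 0.0232 q [-0.02  0.4   1.81  0.    0.93  0.21]
```

View pics/w6.png

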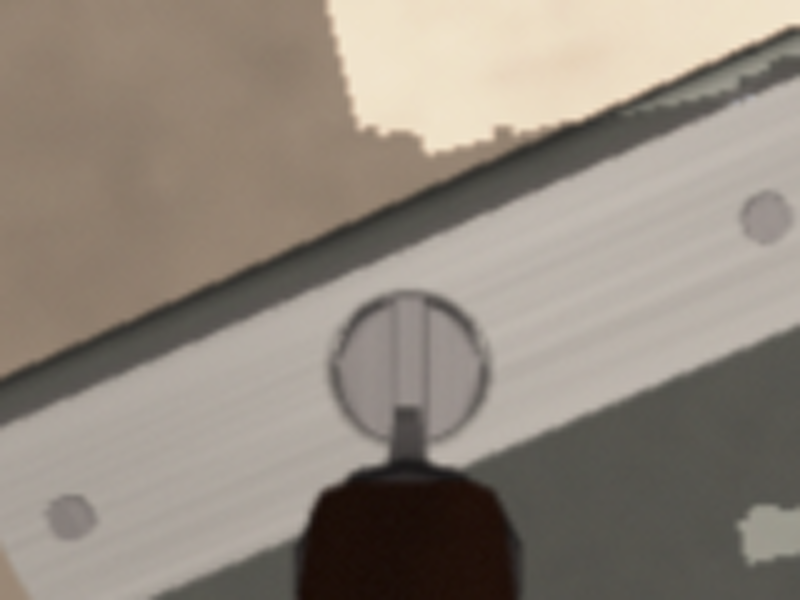

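Run:
```python
from h import *
w=dict(np.load("w6.npz"));o=st();T=R.from_quat(o["tool_rot"])
W=lambda u,v:(240+(u+.5)/5-.5,150+(v+.5)/5-.5)
for n,p,z in [("tip",(407.5,407),.085),("slot",(410,340),.0365),("slotlo",(411,400),.0365),("head",(410,368),.0365)]:
    X=onz(w,[W(*p)],z)[0]; print(n,X.round(4),(T.inv().apply(X-o["position"])*1000).round(2))
```

```text
t 8.3 p [0.4776 0.1012 0.1466] x [ 0.974 -0.226 -0.   ] y [-0.  0. -1.] z [ 0.226  0.974 -0.   ] F [ 0.45 -0.19 -1.01] M [-0.08   0.048  0.037] w 0.0232 q [-0.02  0.4   1.81  0.    0.93  0.21]
tip [0.4791 0.1076 0.085 ] [-2.000e-02  6.163e+01  6.630e+00]
slot [0.4792 0.1061 0.0365] [  0.45 110.13   5.12]
slotlo [0.4767 0.0948 0.0365] [  0.64 110.13  -6.4 ]
head [0.478  0.1009 0.0365] [  0.45 110.13  -0.22]
```

```bash
python3 -m creep '[[[0.4,15,0],0,0],[[0,20,0],0,0],[[0,9,0],0,0],[[0,0,0],0,0],[[0,0,0],0,0]]'
python3 - <<'E'
from h import *
w=robot.camera("wrist"); crop(w,240,170,400,290,5,"pics/w7.png");
st()
E
python3 -m creep '[[[0,1.5,0],0,0],[[0,1,0],0,0],[[0,0,0],0,0]]'
```

```text
time: 8.8
position: [0.4783, 0.1011, 0.103]
tool_rot: [-0.702, 0.081, -0.081, 0.702]
ft_force: [0.2, 0.4, -0.7]
grip_width: 0.0227
t 8.85 p [0.4786 0.1011 0.1033] x [ 0.974 -0.227  0.001] y [ 0.001 -0.    -1.   ] z [0.227 0.974 0.   ] F [ 0.31  0.89 -0.4 ] M [-0.074  0.081  0.021] w 0.0236 q [-0.02  0.47  1.85  0.    0.82  0.21]
time: 9.15
position: [0.4781, 0.1011, 0.1005]
tool_rot: [-0.702, 0.081, -0.081, 0.702]
ft_force: [0.4, -0.4, -0.6]
grip_width: 0.023
```

View pics/w7.png

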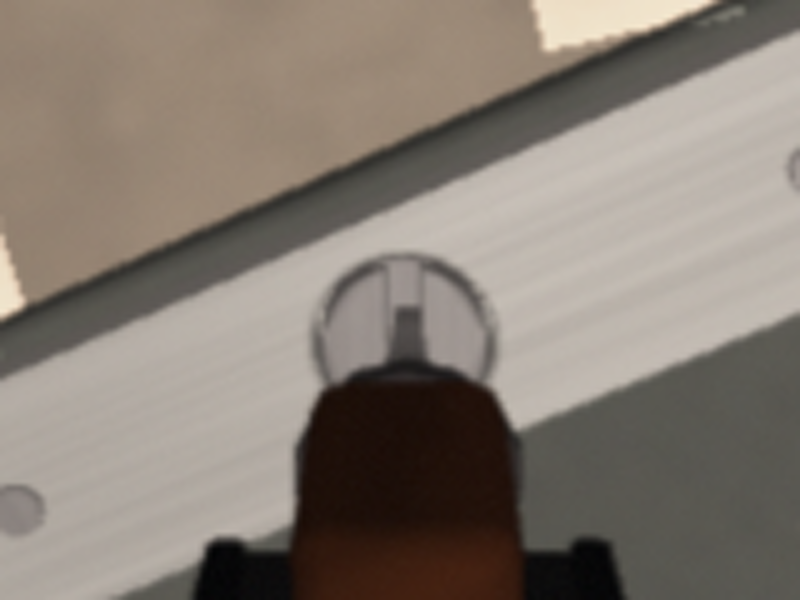

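```bash
python3 -m creep '[[[-0.3,1,0],0,0],[[0,1,0],0,0],[[0,0,0],0,0],[[0,0,0],0,0]]';python3 -m creep '[[[0,1,0],0,0],[[0,0,0],0,0]]';python3 -m creep '[[[0,1,0],0,0],[[0,0,0],0,0]]'
python3 - <<'E'
from h import *
w=robot.camera("wrist"); crop(w,280,200,380,275,8,"pics/w8.png");
st()
E
```

```text
time: 9.55
position: [0.4777, 0.1012, 0.0982]
tool_rot: [0.702, -0.081, 0.081, -0.702]
ft_force: [1.0, 0.3, -1.1]
grip_width: 0.0234
time: 9.75
position: [0.4781, 0.1012, 0.0976]
tool_rot: [-0.702, 0.081, -0.081, 0.703]
ft_force: [-1.7, -0.1, 1.7]
grip_width: 0.0233
time: 9.95
position: [0.4783, 0.1012, 0.0972]
tool_rot: [-0.702, 0.08, -0.081, 0.703]
ft_force: [-0.7, -0.6, 8.5]
grip_width: 0.023
t 10.0 p [0.4783 0.1012 0.0972] x [ 0.974 -0.227  0.001] y [ 0.001  0.    -1.   ] z [0.227 0.974 0.   ] F [-0.02  0.77  7.48] M [-0.019  0.365  0.064] w 0.0233 q [-0.02  0.48  1.86  0.    0.8   0.21]
```

View pics/w8.png

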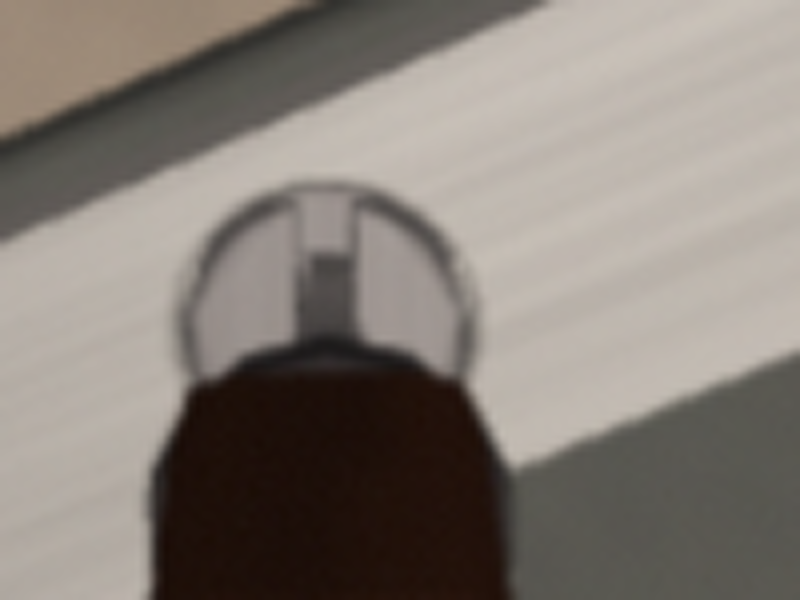

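```bash
python3 -m creep '[[[0,-1.5,0],0,0],[[-0.6,0,0],0,0],[[0,0,0],0,0]]';python3 -m creep '[[[0,1,0],0,0],[[0,0,0],0,0]]';python3 -m creep '[[[0,0.5,0],0,0],[[0,0,0],0,0]]'
python3 - <<'E'
from h import *
st()
E
```

```text
time: 10.3
position: [0.4772, 0.1013, 0.0977]
tool_rot: [-0.702, 0.081, -0.081, 0.702]
ft_force: [0.3, -0.4, 1.3]
grip_width: 0.0234
time: 10.5
position: [0.4776, 0.1013, 0.0973]
tool_rot: [-0.702, 0.081, -0.081, 0.703]
ft_force: [-0.0, 0.5, 6.3]
grip_width: 0.0235
time: 10.7
position: [0.4777, 0.1014, 0.0971]
tool_rot: [-0.702, 0.08, -0.081, 0.703]
ft_force: [-2.0, 0.4, 8.1]
grip_width: 0.0232
t 10.7 p [0.4777 0.1014 0.0971] x [ 0.974 -0.227  0.001] y [ 0.001  0.    -1.   ] z [0.227 0.974 0.   ] F [-1.98  0.41  8.11] M [-0.021  0.389  0.041] w 0.0232 q [-0.02  0.48  1.86  0.    0.8   0.21]
```

```bash
python3 -m creep '[[[0.8,0,0],0,0],[[0,0,0],0,0]]';python3 -m creep '[[[0.6,0,0],0,0],[[0,0,0],0,0]]';  python3 - <<'E'
from h import *
st(); w=robot.camera("wrist"); crop(w,280,200,380,275,8,"pics/w9.png")
s=robot.camera("scene");cv2.imwrite("pics/s9.png",s["pixels"][:,:,::-1])
E
```

```text
time: 10.9
position: [0.478, 0.1012, 0.0971]
tool_rot: [-0.702, 0.081, -0.081, 0.703]
ft_force: [-1.7, 0.4, 9.6]
grip_width: 0.0232
time: 11.1
position: [0.4781, 0.1012, 0.0971]
tool_rot: [-0.702, 0.081, -0.081, 0.703]
ft_force: [-1.4, 1.3, 10.2]
grip_width: 0.0233
t 11.1 p [0.4781 0.1012 0.0971] x [ 0.974 -0.227 -0.001] y [-0.001  0.    -1.   ] z [0.227 0.974 0.   ] F [-1.41  1.29 10.21] M [ 0.081  0.67  -0.006] w 0.0233 q [-0.02  0.48  1.85  0.    0.8   0.21]
```

View pics/w9.png

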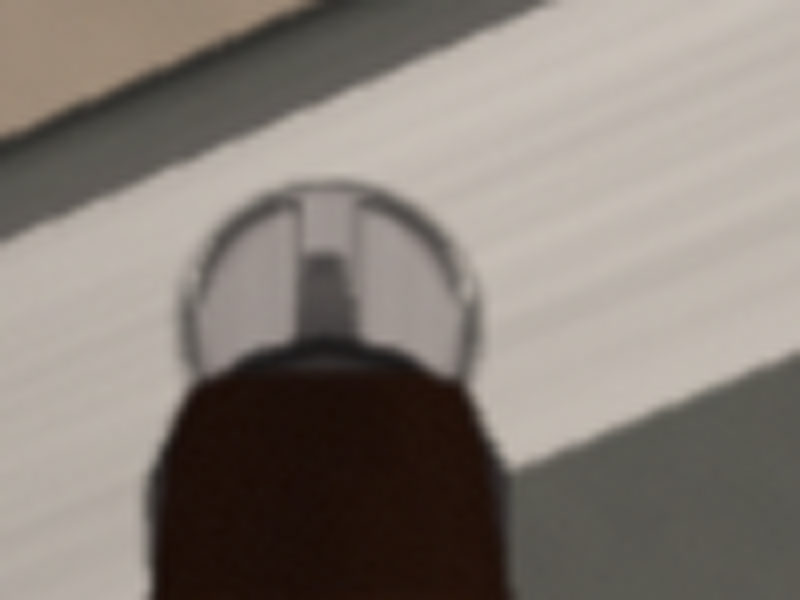

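View pics/s9.png

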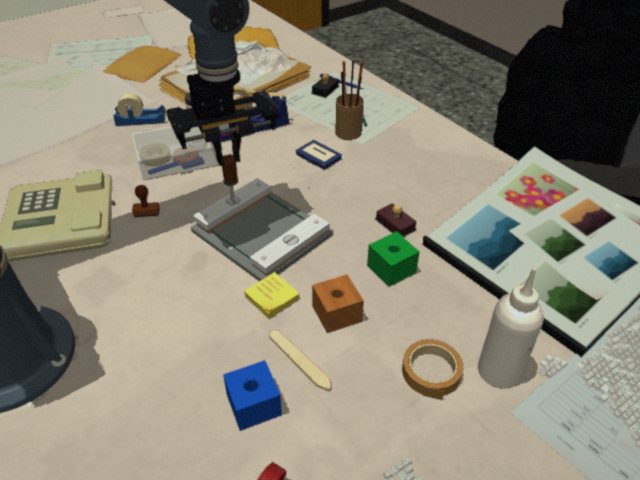

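```bash
python3 -m creep '[[[-0.6,0,0],0,0],[[-0.5,0,0],0,0],[[0,0,0],0,0]]';python3 -m creep '[[[0,0,0],0.06,0],[[0,0,0],0.06,0],[[0,0,0],0,0]]'
python3 - <<'E'
from h import *
st()
E
python3 -m creep '[[[0,0,0],0.06,0],[[0,0.1,0],0.06,0],[[0,0,0],0,0]]';  python3 - <<'E'
from h import *
st(); w=robot.camera("wrist"); crop(w,280,200,380,275,8,"pics/w10.png")
E
```

```text
time: 11.5
position: [0.4777, 0.1013, 0.0971]
tool_rot: [-0.702, 0.081, -0.081, 0.703]
ft_force: [-2.1, -0.1, 8.5]
grip_width: 0.0234
time: 11.8
position: [0.4781, 0.1013, 0.0972]
tool_rot: [-0.696, 0.123, -0.124, 0.696]
ft_force: [-0.7, 1.3, 8.5]
grip_width: 0.0232
t 11.8 p [0.4781 0.1013 0.0972] x [ 0.939 -0.343  0.001] y [ 0.001  0.    -1.   ] z [0.343 0.939 0.001] F [-0.72  1.27  8.47] M [-0.047  0.332  0.042] w 0.0232 q [-0.02  0.48  1.86  0.    0.8   0.33]
time: 12.1
position: [0.4781, 0.1013, 0.097]
tool_rot: [-0.688, 0.164, -0.165, 0.688]
ft_force: [-1.1, -0.1, 7.7]
grip_width: 0.0237
t 12.1 p [0.4781 0.1013 0.097 ] x [ 0.892 -0.453  0.001] y [ 0.002  0.    -1.   ] z [0.453 0.892 0.001] F [-1.12 -0.13  7.73] M [-0.078  0.409  0.107] w 0.0237 q [-0.02  0.48  1.86  0.    0.8   0.45]
```

View pics/w10.png

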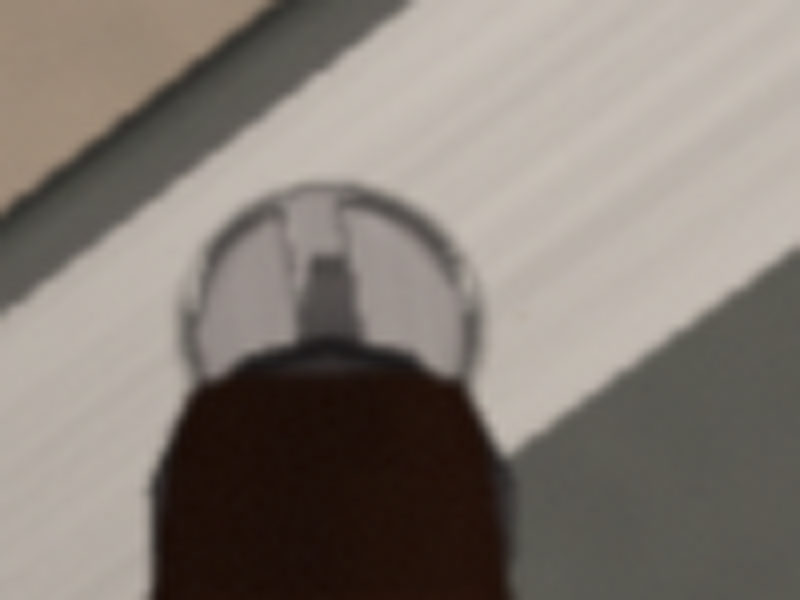

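```bash
python3 -m creep '[[[0,0.15,0],0.07,0],[[0,0.15,0],0.07,0],[[0,0.15,0],0.07,0]]';  python3 - <<'E'
from h import *
st()
E
python3 -m creep '[[[0,0.15,0],0.07,0],[[0,0.15,0],0.07,0],[[0,0.15,0],0.07,0]]';  python3 - <<'E'
from h import *
st(); w=robot.camera("wrist"); crop(w,280,200,380,275,8,"pics/w11.png")
E
```

```text
time: 12.45
position: [0.4783, 0.1013, 0.0966]
tool_rot: [-0.666, 0.236, -0.237, 0.667]
ft_force: [-0.2, -0.3, 7.4]
grip_width: 0.0234
t 12.45 p [0.4783 0.1013 0.0966] x [ 0.777 -0.63   0.001] y [ 0.002 -0.    -1.   ] z [0.63  0.777 0.001] F [-0.17 -0.28  7.41] M [-0.038  0.337  0.025] w 0.0234 q [-0.02  0.48  1.86  0.    0.8   0.66]
time: 12.75
position: [0.4785, 0.1012, 0.0962]
tool_rot: [-0.638, 0.304, -0.306, 0.638]
ft_force: [-1.2, -0.1, 8.3]
grip_width: 0.0233
t 12.75 p [0.4785 0.1012 0.0962] x [ 0.628 -0.778  0.001] y [ 0.002 -0.    -1.   ] z [0.778 0.628 0.002] F [-1.22 -0.13  8.26] M [-0.092  0.281  0.047] w 0.0233 q [-0.02  0.49  1.86 -0.    0.8   0.87]
```

View pics/w11.png

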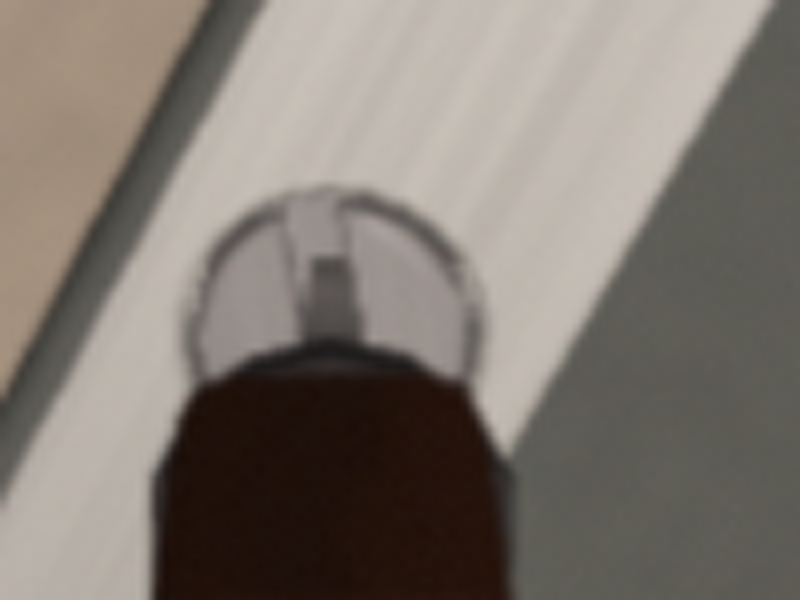

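```bash
python3 -m creep '[[[0,0.15,0],0.07,0],[[0,0.15,0],0.07,0],[[0,0.15,0],0.07,0]]';  python3 - <<'E'
from h import *
st()
E
python3 -m creep '[[[0,0.14,0],0.07,0],[[0,0.14,0],0.07,0],[[0,0.14,0],0.07,0]]';  python3 - <<'E'
from h import *
o=st(); w=robot.camera("wrist"); crop(w,280,200,380,275,8,"pics/w12.png")
E
```

```text
time: 13.1
position: [0.4787, 0.1011, 0.0958]
tool_rot: [-0.602, 0.369, -0.371, 0.603]
ft_force: [-0.1, -1.1, 8.0]
grip_width: 0.0233
t 13.1 p [0.4787 0.1011 0.0958] x [ 0.452 -0.892  0.001] y [ 0.003 -0.    -1.   ] z [0.892 0.452 0.002] F [-0.14 -1.11  7.96] M [-0.11   0.237  0.066] w 0.0233 q [-0.02  0.49  1.86 -0.    0.8   1.08]
time: 13.4
position: [0.4787, 0.101, 0.0954]
tool_rot: [-0.56, 0.43, -0.432, 0.561]
ft_force: [-0.6, 0.5, 8.4]
grip_width: 0.0233
t 13.4 p [0.4787 0.101  0.0954] x [ 0.257 -0.967  0.001] y [ 0.003 -0.    -1.   ] z [0.967 0.257 0.002] F [-0.6   0.46  8.39] M [-0.152  0.302  0.055] w 0.0233 q [-0.02  0.49  1.86 -0.    0.79  1.29]
```

View pics/w12.png

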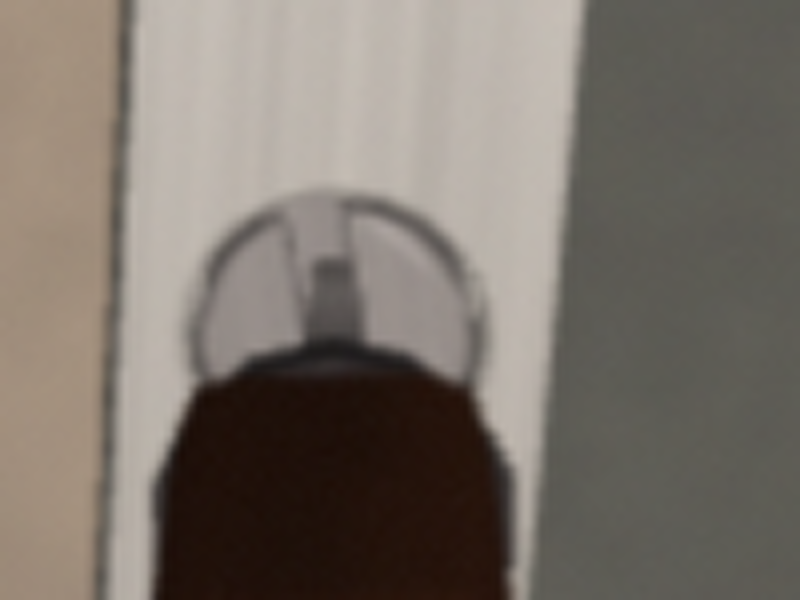

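```bash
for i in 1; do :; done
cat > m.py <<'E'
from h import *
o=robot.get_obs();r=R.from_quat(o["tool_rot"]).as_matrix();print("yaw",round(np.degrees(np.arctan2(r[1,2],r[0,2])),2),"z",round(o["position"][2],5),"Fz",round(o["ft_force"][2],1),"Mz",round(o["moment"][2],3),"q6tau",round(o["joint_torque"][5],3))
E
python3 -m creep '[[[0,0.1,0],0.05,0],[[0,0,0],0,0]]'|grep -v rot; python3 m.py
python3 -m creep '[[[0,0.1,0],0.05,0],[[0,0,0],0,0]]'|grep -v rot; python3 m.py
python3 -m creep '[[[0,0.06,0],0.03,0],[[0,0,0],0,0]]'|grep -v rot; python3 m.py
python3 - <<'E'
from h import *
w=robot.camera("wrist"); crop(w,280,200,380,275,8,"pics/w13.png")
E
python3 m.py
```

```text
time: 13.65
position: [0.4788, 0.101, 0.0953]
ft_force: [0.3, -0.4, 8.0]
grip_width: 0.0229
yaw 12.12 z 0.09527 Fz 8.0 Mz -0.004 q6tau 0.193
time: 13.85
position: [0.4787, 0.101, 0.0951]
ft_force: [-0.5, -0.6, 7.9]
grip_width: 0.0234
yaw 9.25 z 0.09515 Fz 7.9 Mz 0.113 q6tau 0.192
time: 14.05
position: [0.4788, 0.101, 0.0951]
ft_force: [-0.0, -0.9, 7.9]
grip_width: 0.0233
yaw 7.56 z 0.0951 Fz 7.9 Mz 0.022 q6tau 0.136
yaw 7.58 z 0.09511 Fz 8.4 Mz 0.05 q6tau 0.067
```

View pics/w13.png

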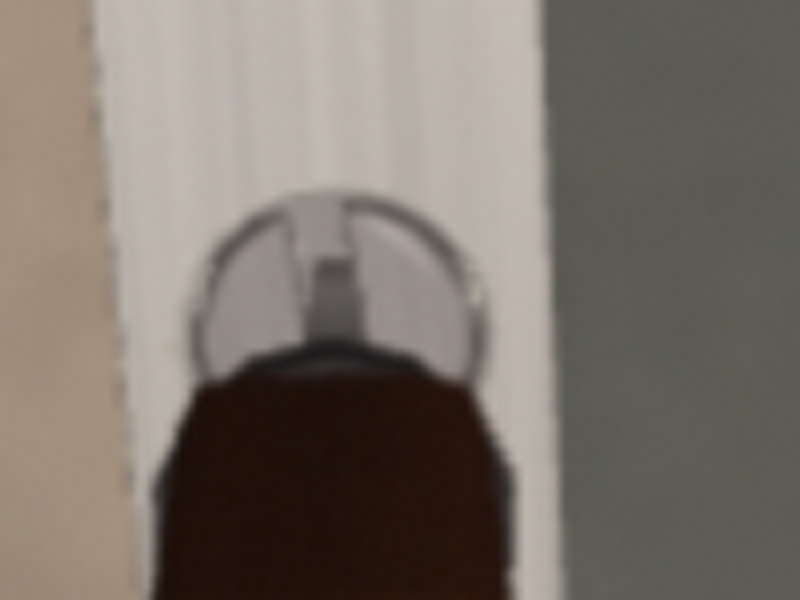

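```bash
python3 -m creep '[[[0,0.06,0],0.03,0]]'>/dev/null; python3 m.py
python3 -m creep '[[[0,0.04,0],0.02,0]]'>/dev/null; python3 m.py
python3 -m creep '[[[0,0.04,0],0.02,0]]'>/dev/null; python3 m.py
python3 -m creep '[[[0,0,0],0,0]]'>/dev/null; python3 m.py
```

```text
yaw 5.82 z 0.09504 Fz 8.7 Mz 0.036 q6tau -0.234
yaw 4.67 z 0.095 Fz 7.9 Mz 0.1 q6tau -0.052
yaw 3.53 z 0.09497 Fz 8.3 Mz 0.001 q6tau -0.077
yaw 3.56 z 0.09496 Fz 8.1 Mz 0.029 q6tau 0.11
```

```bash
for k in 1; do python3 -m creep '[[[0,0.04,0],0.02,0]]'>/dev/null; python3 m.py
python3 -m creep '[[[0,0,0],0,0]]'>/dev/null; python3 m.py
python3 -m creep '[[[0,0.03,0],0.02,0]]'>/dev/null; python3 m.py
python3 -m creep '[[[0,0,0],0,0]]'>/dev/null; python3 m.py; python3 -m creep '[[[0,0,0],0,0]]'>/dev/null; python3 m.py; done
python3 - <<'E'
from h import *
w=robot.camera("wrist"); crop(w,280,200,380,275,8,"pics/w14.png");np.savez("w14.npz",**w)
E
```

```text
yaw 2.4 z 0.09491 Fz 7.2 Mz 0.081 q6tau -0.137
yaw 2.41 z 0.09492 Fz 8.5 Mz -0.001 q6tau 0.108
yaw 1.26 z 0.09489 Fz 8.0 Mz 0.066 q6tau -0.126
yaw 1.27 z 0.0949 Fz 8.1 Mz 0.049 q6tau 0.118
yaw 1.29 z 0.09489 Fz 8.3 Mz 0.079 q6tau 0.062
```

View pics/w14.png

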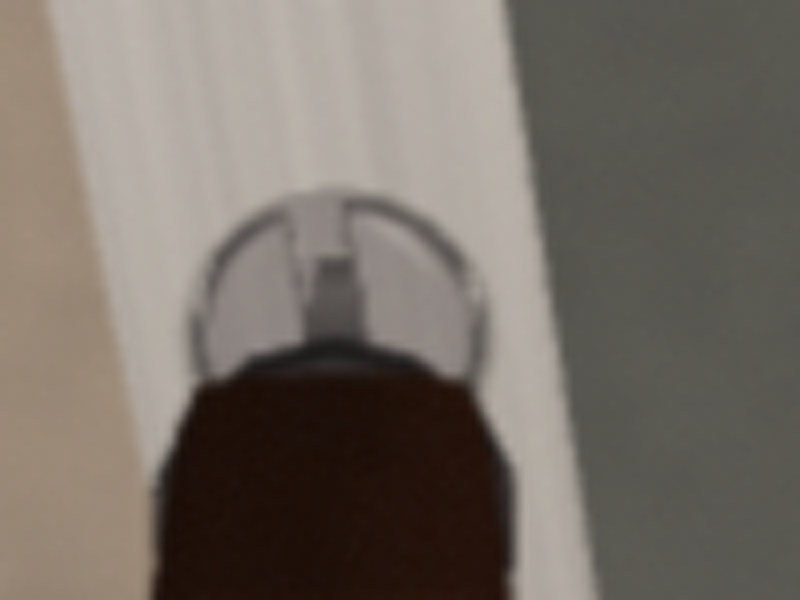

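Run:
```python
from h import *
w=dict(np.load("w14.npz"))
W=lambda u,v:(280+(u+.5)/8-.5,200+(v+.5)/8-.5)
def g(a,b,z=.037):
    P=onz(w,[W(*a),W(*b)],z);d=P[0]-P[1];return round(np.degrees(np.arctan2(d[1],d[0])),2)
print("bar",g((47,0),(145,440)),g((505,0),(597,590)))
print("slot",g((287,215),(302,295)),g((347,208),(358,285)))
big=cv2.resize(w["pixels"][220:242,304:336,::-1],None,fx=24,fy=24,interpolation=cv2.INTER_CUBIC);cv2.imwrite("pics/w14b.png",big)
```

```text
bar 11.94 11.04
slot 11.21 9.18
```

View pics/w14b.png

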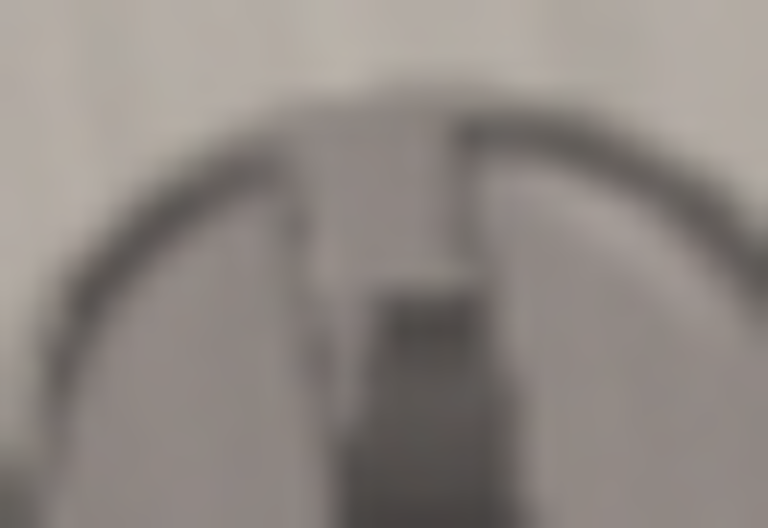

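```bash
python3 -m creep '[[[0,0.03,0],0.02,0]]'>/dev/null; python3 m.py
python3 -m creep '[[[0,0,0],0,0]]'>/dev/null; python3 m.py
python3 -m creep '[[[0,0,0],0,0]]'>/dev/null; python3 m.py
python3 -m creep '[[[0,0.02,0],0.02,0]]'>/dev/null; python3 m.py
python3 -m creep '[[[0,0,0],0,0]]'>/dev/null; python3 m.py; python3 -m creep '[[[0,0,0],0,0]]'>/dev/null; python3 m.py
```

```text
yaw 0.12 z 0.09486 Fz 8.8 Mz 0.098 q6tau -0.102
yaw 0.13 z 0.09488 Fz 8.3 Mz 0.061 q6tau 0.141
yaw 0.15 z 0.09488 Fz 8.7 Mz 0.038 q6tau 0.085
yaw -1.02 z 0.09486 Fz 9.2 Mz 0.091 q6tau -0.075
yaw -1.01 z 0.09488 Fz 8.2 Mz 0.126 q6tau 0.166
yaw -0.99 z 0.0949 Fz 8.0 Mz 0.133 q6tau 0.11
```

```bash
python3 -m creep '[[[0,0,0],0.015,0]]'>/dev/null; python3 m.py
python3 -m creep '[[[0,0,0],0,0]]'>/dev/null; python3 m.py
python3 -m creep '[[[0,0,0],0,0]]'>/dev/null; python3 m.py
python3 - <<'E'
from h import *
w=robot.camera("wrist"); np.savez("w15.npz",**w)
big=cv2.resize(w["pixels"][220:242,304:336,::-1],None,fx=24,fy=24,interpolation=cv2.INTER_CUBIC);cv2.imwrite("pics/w15b.png",big)
E
```

```text
yaw -1.86 z 0.09486 Fz 8.6 Mz 0.093 q6tau -0.008
yaw -1.85 z 0.09488 Fz 8.2 Mz 0.139 q6tau 0.171
yaw -1.84 z 0.09489 Fz 8.3 Mz 0.171 q6tau 0.129
```

View pics/w15b.png

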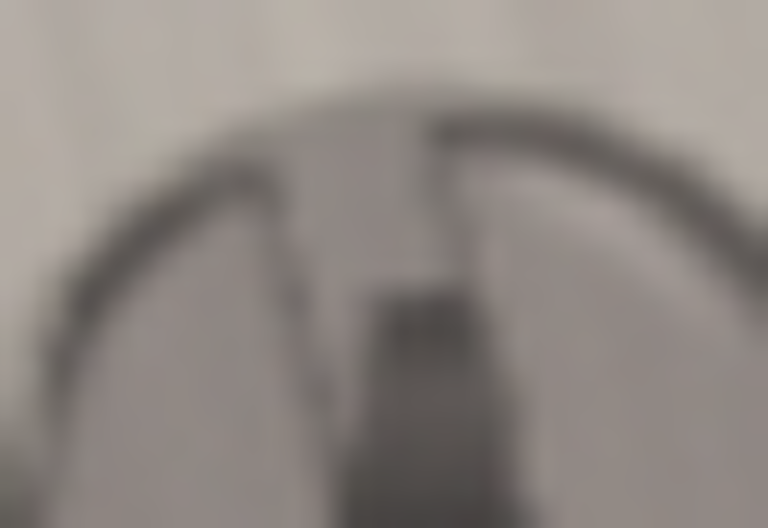

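```bash
python3 -m creep '[[[0,0,0],-0.06,0],[[0,0,0],-0.06,0],[[0,-5,0],0,0],[[0,-15,0],0,0],[[0,-20,0],0,0],[[0,-12,0],0,0],[[0,0,0],0,0],[[0,0,0],0,0]]'
python3 - <<'E'
from h import *
st();w=robot.camera("wrist"); crop(w,240,150,400,270,5,"pics/w16.png");np.savez("w16.npz",**w)
E
```

```text
time: 16.8
position: [0.477, 0.1013, 0.1455]
tool_rot: [0.521, -0.478, 0.478, -0.521]
ft_force: [0.6, 0.3, -1.7]
grip_width: 0.0232
t 16.8 p [0.477  0.1013 0.1455] x [ 0.086 -0.996 -0.   ] y [-0.001  0.    -1.   ] z [ 0.996  0.086 -0.001] F [ 0.6   0.33 -1.74] M [-0.078  0.197 -0.004] w 0.0232 q [-0.02  0.4   1.81  0.    0.93  1.46]
```

View pics/w16.png

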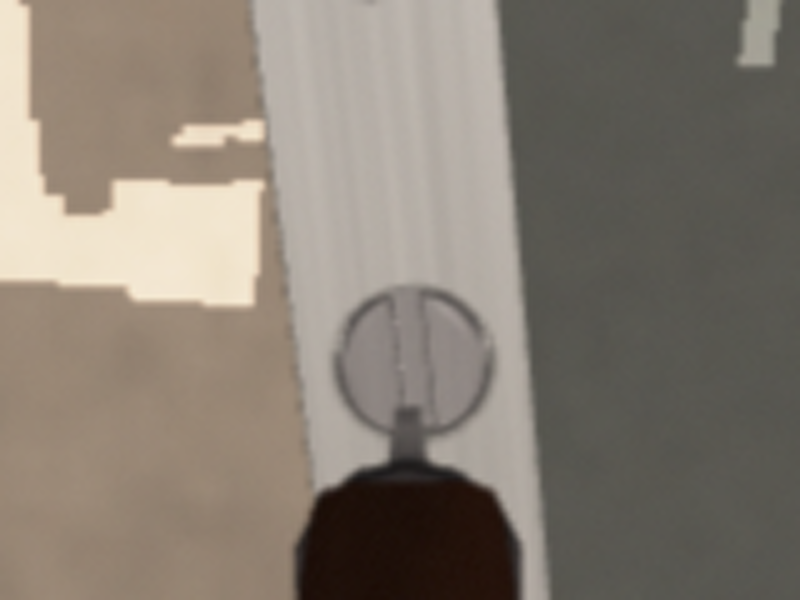

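Run:
```python
from h import *
w=dict(np.load("w16.npz"))
W=lambda u,v:(240+(u+.5)/5-.5,150+(v+.5)/5-.5)
def g(a,b,z=.037):
    P=onz(w,[W(*a),W(*b)],z);d=P[0]-P[1];return round(np.degrees(np.arctan2(d[1],d[0])),2)
print("bar",g((253,0),(316,490)),g((498,0),(547,600)))
print("slot",g((393,300),(404,400)),g((424,300),(433,425)))
big=cv2.resize(w["pixels"][200:240,300:345,::-1],None,fx=17,fy=14.5,interpolation=cv2.INTER_CUBIC);cv2.imwrite("pics/w16b.png",cv2.resize(w["pixels"][200:240,300:345,::-1],None,fx=14,fy=14,interpolation=cv2.INTER_CUBIC))
```

```text
bar 10.92 10.62
slot 10.9 9.09
```

View pics/w16b.png

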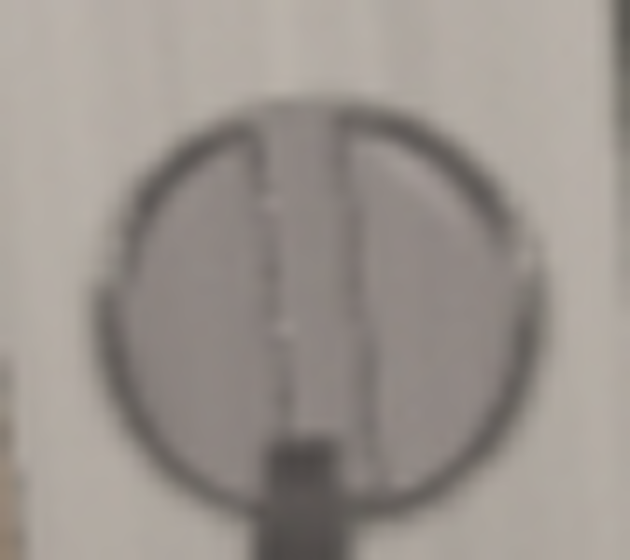

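```bash
python3 -m creep '[[[48,0,-2.6],0,0],[[48,0,-2.6],0,0],[[48,0,-2.6],0,0],[[48,0,-2.6],0,0],[[48,0,-2.6],0,0],[[48,0,-2.5],0,0],[[48.4,0,-2.4],0,0],[[0,0,0],0,0]]'; python3 -m creep '[[[0,0,0],0,0],[[0,0,0],0,0],[[0,0,0],0,0]]'
python3 - <<'E'
from h import *
o=st();w=robot.camera("wrist"); crop(w,240,150,400,270,5,"pics/w17.png");np.savez("w17.npz",**w)
print((R.from_quat(o["tool_rot"]).inv().apply(np.array([.4881,-.2355,.1455])-o["position"])*1000).round(2))
E
```

```text
time: 17.65
position: [0.4899, -0.2426, 0.145]
tool_rot: [0.52, -0.478, 0.481, -0.519]
ft_force: [0.6, 0.1, -0.5]
grip_width: 0.0233
time: 17.95
position: [0.4882, -0.2335, 0.1453]
tool_rot: [0.522, -0.478, 0.477, -0.522]
ft_force: [0.4, 0.3, -1.3]
grip_width: 0.0233
t 17.95 p [ 0.4882 -0.2335  0.1453] x [ 0.088 -0.996 -0.002] y [-0.002  0.001 -1.   ] z [ 0.996  0.088 -0.001] F [ 0.41  0.28 -1.34] M [-0.043  0.136 -0.014] w 0.0233 q [-0.65  0.47  1.68  0.    0.99  0.83]
[ 2.02 -0.19 -0.27]
```

View pics/w17.png

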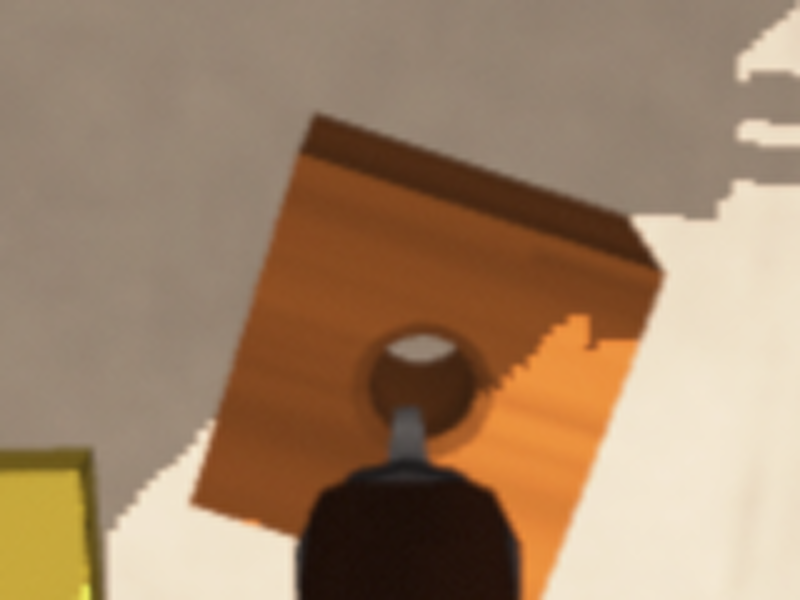

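```bash
python3 -m creep '[[[2,0,-0.3],0,0],[[0,0,0],0,0],[[0,0,0],0,0]]'
python3 - <<'E'
from h import *
o=st();w=robot.camera("wrist"); crop(w,280,190,360,250,10,"pics/w18.png");np.savez("w18.npz",**w)
T=R.from_quat(o["tool_rot"]);print((T.inv().apply(np.array([.4881,-.2355,.1455])-o["position"])*1000).round(2))
E
```

```text
time: 18.3
position: [0.4888, -0.2371, 0.146]
tool_rot: [-0.521, 0.478, -0.478, 0.521]
ft_force: [0.2, -0.8, -0.4]
grip_width: 0.0233
t 18.3 p [ 0.4888 -0.2371  0.146 ] x [ 0.087 -0.996  0.   ] y [ 0. -0. -1.] z [0.996 0.087 0.   ] F [ 0.22 -0.77 -0.37] M [-0.068  0.159 -0.028] w 0.0233 q [-0.66  0.47  1.68 -0.    0.99  0.83]
[-1.67  0.51 -0.58]
```

View pics/w18.png

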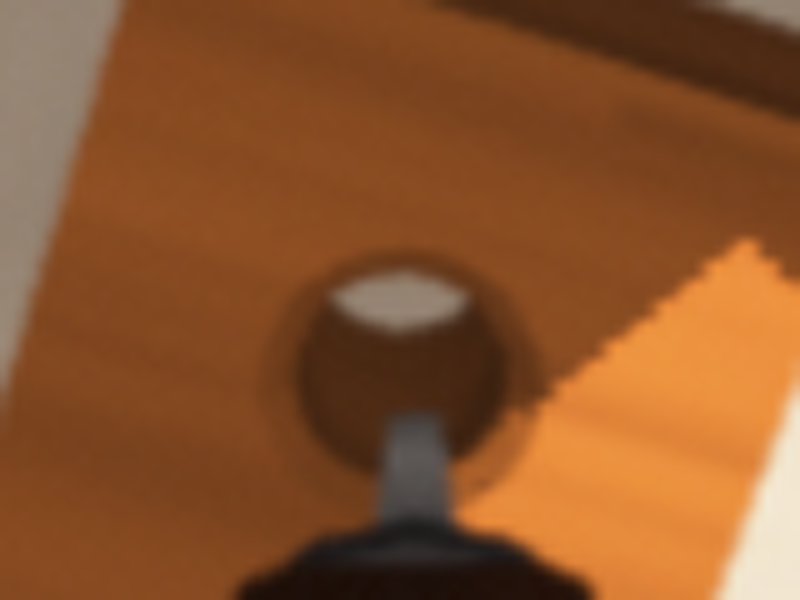

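```bash
python3 -m creep '[[[-1.5,0,-0.5],0,0],[[0,0,0],0,0],[[0,0,0],0,0],[[0,0,0],0,0]]'
python3 - <<'E'
from h import *
o=st();w=robot.camera("wrist"); crop(w,280,190,360,250,10,"pics/w19.png")
T=R.from_quat(o["tool_rot"]);print((T.inv().apply(np.array([.4881,-.2355,.1455])-o["position"])*1000).round(2))
W=lambda u,v:(280+(u+.5)/10-.5,190+(v+.5)/10-.5)
print("proj of tip fwd edge",(proj(w,o["position"]+T.apply([0,.0617,.0065]))-[280,190])*10)
a=np.linspace(0,2*np.pi,9)[:-1]
print((proj(w,np.c_[.4885+.0095*np.cos(a),-.2352+.0095*np.sin(a),0*a+.055])-[280,190])*10)
E
```

```text
time: 18.75
position: [0.4881, -0.2361, 0.1459]
tool_rot: [0.521, -0.478, 0.478, -0.521]
ft_force: [1.2, -0.1, -1.1]
grip_width: 0.0237
t 18.75 p [ 0.4881 -0.2361  0.1459] x [ 0.087 -0.996  0.   ] y [ 0. -0. -1.] z [0.996 0.087 0.   ] F [ 1.2  -0.14 -1.12] M [-0.067  0.105 -0.005] w 0.0237 q [-0.66  0.47  1.68 -0.    0.99  0.83]
[-0.56  0.39  0.1 ]
proj of tip fwd edge [[416.19946014 409.45869871]]
[[416.17510027 274.7683656 ]
 [336.21572663 299.30755368]
 [298.32056982 370.90685316]
 [324.07452169 446.81315394]
 [397.55644593 483.14587855]
 [476.32052322 459.42264151]
 [515.06530951 388.97312605]
 [490.50662336 312.25095988]]
```

View pics/w19.png

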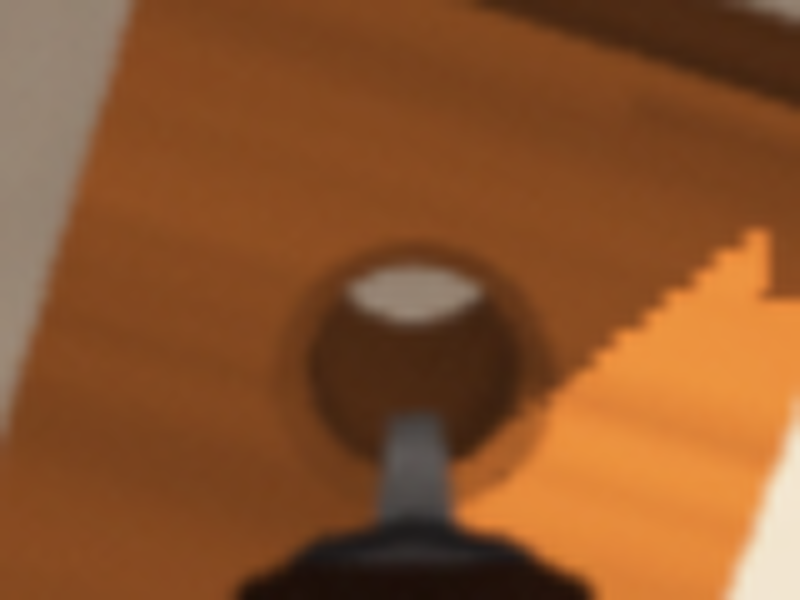

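```bash
python3 -m creep '[[[-0.2,10,0.4],0,0],[[0,15,0],0,0],[[0,5,0],0,0],[[0,5,0],0,0],[[0,0,0],0,0]]'; python3 -m creep '[[[0,12,0],0,0],[[0,12,0],0,0],[[0,10,0],0,0],[[0,6,0],0,0],[[0,0,0],0,0]]'; python3 m.py
```

```text
time: 19.3
position: [0.4881, -0.2355, 0.1101]
tool_rot: [0.521, -0.478, 0.477, -0.521]
ft_force: [-0.0, -0.0, -0.8]
grip_width: 0.0238
time: 19.8
position: [0.4876, -0.2352, 0.0695]
tool_rot: [0.521, -0.479, 0.477, -0.521]
ft_force: [-0.5, 0.1, -0.3]
grip_width: 0.0234
yaw 4.97 z 0.06954 Fz -0.3 Mz -0.007 q6tau 0.001
```

```bash
python3 -m creep '[[[0,0,0],0,0],[[0,0,0],0,0]]'; python3 -m creep '[[[0,2,0],0,0],[[0,0,0],0,0]]';python3 -m creep '[[[0,1,0],0,0],[[0,0,0],0,0]]'; python3 m.py
```

```text
time: 20.0
position: [0.4888, -0.2361, 0.0712]
tool_rot: [-0.521, 0.478, -0.478, 0.521]
ft_force: [-0.7, 0.0, -0.8]
grip_width: 0.0231
time: 20.2
position: [0.4885, -0.2358, 0.069]
tool_rot: [-0.521, 0.478, -0.478, 0.521]
ft_force: [-0.4, -0.5, -1.7]
grip_width: 0.0235
time: 20.4
position: [0.4884, -0.2358, 0.0679]
tool_rot: [0.521, -0.478, 0.478, -0.521]
ft_force: [-0.4, 0.5, -1.4]
grip_width: 0.0234
yaw 4.98 z 0.06787 Fz -1.4 Mz -0.003 q6tau -0.0
```

```bash
python3 -m creep '[[[0,1,0],0,0],[[0,0,0],0,0]]';python3 -m creep '[[[0,0.6,0],0,0],[[0,0,0],0,0],[[0,0,0],0,0]]'; python3 m.py
```

```text
time: 20.6
position: [0.4884, -0.2357, 0.0668]
tool_rot: [0.521, -0.478, 0.478, -0.521]
ft_force: [-0.3, -0.5, -1.5]
grip_width: 0.0233
time: 20.9
position: [0.4885, -0.2358, 0.0667]
tool_rot: [-0.521, 0.478, -0.478, 0.521]
ft_force: [-0.4, 0.6, 4.4]
grip_width: 0.0231
yaw 4.97 z 0.06666 Fz 4.4 Mz 0.005 q6tau -0.0
```

```bash
python3 -m creep '[[[0,0,0],0,0.6],[[0,0,0],0,0.8],[[0,0,0],0,1],[[0,0,0],0,1],[[0,0,0],0,1],[[0,0,0],0,1],[[0,0,0],0,1],[[0,0,0],0,1]]';python3 -m creep '[[[0,0,0],0,1],[[0,-5,0],0,1],[[0,-20,0],0,1],[[0,-40,0],0,1],[[0,-45,0],0,1],[[0,0,0],0,1],[[0,0,0],0,1],[[0,0,0],0,1]]'
python3 - <<'E'
from h import *
st();w=robot.camera("wrist"); cv2.imwrite("pics/w20.png",w["pixels"][:,:,::-1]); s=robot.camera("scene"); cv2.imwrite("pics/s20.png",s["pixels"][:,:,::-1])
E
```

```text
time: 21.7
position: [0.4885, -0.2358, 0.0663]
tool_rot: [0.521, -0.478, 0.478, -0.521]
ft_force: [-0.1, -0.3, -0.1]
grip_width: 0.0792
time: 22.5
position: [0.4876, -0.2351, 0.1756]
tool_rot: [0.521, -0.479, 0.477, -0.521]
ft_force: [-0.2, 0.3, -1.0]
grip_width: 0.0867
t 22.5 p [ 0.4876 -0.2351  0.1756] x [ 0.087 -0.996 -0.001] y [-0.002  0.001 -1.   ] z [ 0.996  0.087 -0.001] F [-0.18  0.26 -0.99] M [-0.045  0.175 -0.018] w 0.0867 q [-0.66  0.43  1.65 -0.    1.06  0.83]
```

View pics/w20.png

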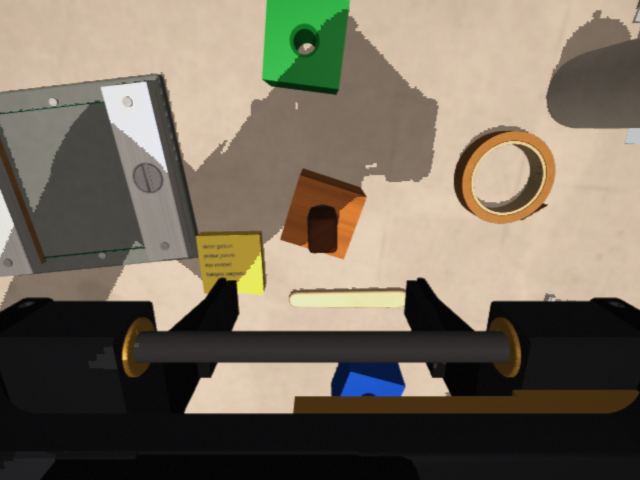

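View pics/s20.png

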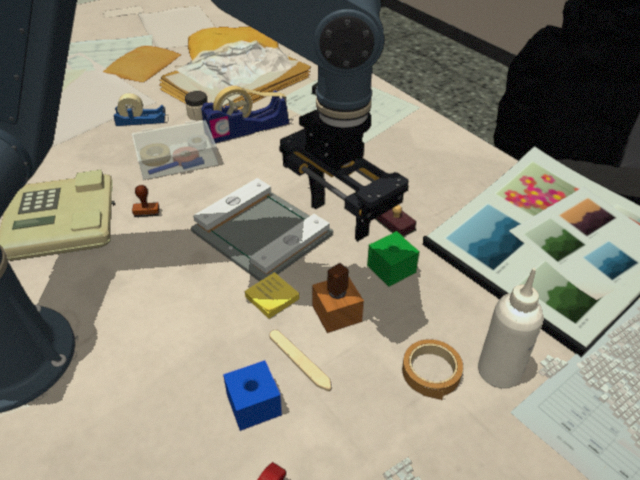

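Run:
```python
from h import *
s=robot.camera("scene"); crop(s,190,175,270,235,10,"pics/s21.png"); crop(s,305,250,375,335,7,"pics/s22.png")
```

```text
(no output)
```

View pics/s21.png

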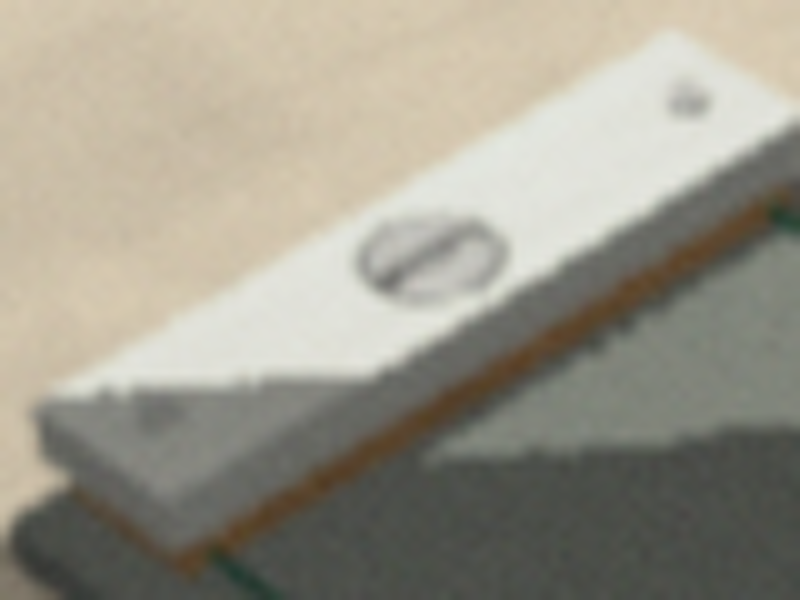

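View pics/s22.png

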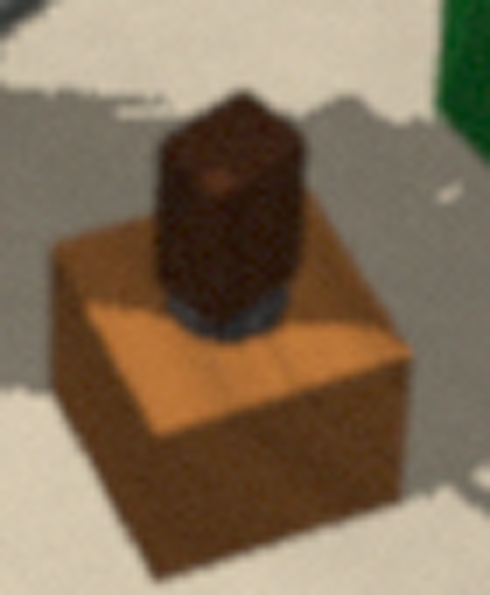

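The screw head is flush with its slot along the bar. The driver stands upright with its collar on the block, and the gripper is clear of everything, so I'm handing in.

Run:
```python
from rig import robot
print(robot.hand_in())
```

```text
the job is handed in; nothing more can be done
None
```

The proud screw is home, the driver is back upright in its brown stand, and the job was handed in at about 23 s of the 61 s.

**Turning the screw:** I set the blade into the slot and turned the screw clockwise. Readings while turning were about 7 to 9 N downward. I stopped when the head had stopped sinking at 2.2 mm and the torque readings had risen from about 0.05 to 0.14 N m (0.17 peak). I then backed off the torque before lifting.

**Last checks:**
- **Screw:** the slot reads about 10° and the bar about 10.8°, so they agree within my measuring error. The head looks flush in the scene picture.
- **Driver:** it stopped at the same height as when I picked it up (gripper at 66.7 mm). It pushed back with about 4 N, and the pictures show its collar on the block.
- **Gripper:** it is open and clear of everything. In the last pictures the other things look undisturbed.

**Disagreements:**
- **Slot floor height:** I felt the floor about 3 mm higher than the cameras suggested. I checked it by nudging the blade sideways and by watching the slot turn with it; before turning, this took the push up to 10.2 N in one reading.
- **Stop torque:** single torque readings were noisy (about ±0.05 N m), so I judged the stop by the trend and by the sinking having ended.

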